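Copy a chart panel's angle with a bevel

ROBOT

A 6-joint arm with a two-finger parallel gripper is mounted at the origin on the work surface. World frame = base frame: x ahead of the robot, y to its left, z up, the work surface at z = 0. Lengths are in m, angles in degrees, forces in N, time in s.
With the tool pointing down it reaches from about 0.25 to 0.8 m from the base axis. Payload 8.5 kg.
Tool frame: the origin (TCP) lies at the centre of the arm's flange, where the gripper is bolted on; the fingertips stand nose_length ahead of it and the grasp point (between the pads) lies 155 mm ahead of it (nose_length is the distance from the TCP to the fingertips, in m); z points along the fingers, x is the direction in which the jaws open and shut, and the axes are right-handed (so a half turn about z gives the same grasp; the last joint's range is limited). The gripper opens to 85 mm and grips with 20 to 120 N. Pads are 22 mm wide; open, the fingers measure 114 mm over their backs; the gripper's body (76 mm by 85 mm) begins 54 mm behind the grasp point. The pads swing forward as they close: fully open they stand 13 mm farther back than shut.
Start: joints at [75.802, 13.648, -0.773, 75.585, 0, 90], TCP at [0.129, 0.509, 0.405] pointing down, gripper open.
Joint ranges: [-152.45, 152.45], [-59.26, 108.67], [-65.41, 83.53], [-104.44, 129.93], [-82.83, 76.93], [-180, 180]. Speed limits (degrees/s): [127.2, 127.2, 159.86, 180, 180, 180].

INTERFACE

Orientations are given as [roll, pitch, yaw] about the fixed x, y, z axes, in that order (R = Rz(yaw) Ry(pitch) Rx(roll)).
In Python, from cell import get_state, get_image, hand_in, nose_length gives the robot as it stands. The module is installed in compiled form; this text tells all that it offers.
- The arm moves only by the tool send_rows, never from a script. Its arguments are lists of equal length, an entry for each row: "gripper": the finger opening in cm, from 0 to 8.54; "offset": the shift along the tool's x, y, z in cm, a list of three; "rotation": the turn, a rotation vector about the tool's x, y, z in degrees, a list of three. In form: {"gripper": [gripper, ...], "offset": [[tx, ty, tz], ...], "rotation": [[rx, ry, rz], ...]}. A call has 1 to 12 rows; each row shifts and turns the commanded pose from where the row before left it, along the tool's axes as they then stand; what a row does not reach is not made up. A row lasts 1/10 s, in which the tool goes at most 50 mm and 8.59 degrees, less where a joint would pass 70% of its speed; a pose out of reach is approached as far as the arm can. A call with a gripper value outside its range is refused whole. The fingers move at their own pace and stop on an object; "squeeze" is the grip in N (left out, the last holds). Time passes only in rows, so rows that do not move let the fingers close. It gives the time, the measured TCP pose, the force and the opening at its end, in the units of the state.
- get_state(): the state, without advancing time (a new reading comes with each control period).
- get_image(name): name is "side" or "top"; returns a dict with "img" (480x640x3 uint8, blue, green, red), "fx", "fy", "cx", "cy" (pixels), "dist" ([k1, k2, p1, p2, k3] as OpenCV has them; the pictures are not rectified), "R" (3x3) and "t" (3): a world point X has camera coordinates R X + t. Camera axes: x right, y down, z forward; pixel columns grow to the right and rows downward; lengths in m; the calibration is good to about 2 mm. A picture is of the moment at which its call begins. There is no depth.
- hand_in(): hands the job in, once; it reports no verdict.
The state is a dict: "t": time; "joint_pos": joint angles; "dq": joint speeds; "effort": joint torques, N m; "tool_pos": TCP position; "ee_rot": TCP orientation; "force": force on the tool from outside, world axes, zero at the start; "wrist_torque": the same for the moment, N m; "opening": opening from 0.0 (shut) to 1.0 (fully open).
Only numpy, scipy, OpenCV 4.12 (cv2) and the standard library are available. Lean on these libraries where they do the work, as an engineer would, in place of code of your own. Each camera call takes 0.05 s, during which the arm holds its last target.

TASK

Copy the angle of the clamped chart panel (the stand with the wing nut) onto the nearly folded panel of the other stand, using the hinged bevel: slide it along the clamped stand's rail fully home into the corner, stock flat on the rail and blade flush on the panel, and press its lock knob fully down while it sits there. Then, still locked, slide it flat on the table along the other stand's rail until its blade has swung that panel flush against itself, to the same angle and no further, draw it out, and lay it flat on the grey mat, still locked. Move the loose panel only with the bevel, and leave the clamped panel and everything else as they are.

Things in the scene. Friction and masses are not known exactly. Their poses are not given: they have to be found in the camera images.
- bevel: hinged bevel lying flat on the mat, 0.5 kg in all: wooden stock bar 24 mm wide, 20 mm high, from the pivot 130 mm along +x. Origin: on the pivot axis at the underside, z up. The pivot end is a round knuckle of 12 mm radius: stock sides, blade sides and knuckle are all 12 mm from the axis, so at any angle it nestles in a corner, stock flat on one wall, blade flat on the other, axis 12 mm from both
- grip (a point): where to hold the bevel: in its wooden grip block standing on the stock bar, 50 mm long (bevel x = 45 to 95 mm), 20 mm thick across the bevel's y, z = 20 to 74 mm. This point is its centre line at x = 70 mm, 60 mm high; axes as the bevel's. Take it from above across y; fingertips kept above 36 mm pass over the blade, rails and feet
- blade: the bevel's aluminium blade, 130 x 24 mm, z = 22 to 33 mm, origin as the bevel's, x along the blade away from the pivot. Swings about z: its x stands 91 to 107 degrees counter-clockwise (from above) from the bevel's x at the start, limits 35 and 130. It turns stiffly (0.4 N m): the corner's wall pushes it round, and it keeps its angle when let go and when it pushes the loose panel
- blade_face (a point): point on the blade's outer side (its +y side, away from the stock), 110 mm along the blade, 12 mm off its middle line, 27.5 mm high
- lock (a joint): the lock knob's travel in m: 0 = up (unlocked); 0.008 = fully down (locked). Pressed straight down; it slides against about 8 N, then stops hard at 8 mm and stays down by itself (past 6.5 mm counts as fully down)
- lock_top (a point): centre of the flat top of the round black lock knob (25 mm wide), on the bevel's pivot axis, 68 mm above the bevel's underside when up, 60 mm when down
- stand_clamped: stand fixed to the table, told by the big dark wing nut on its foot (66 mm across, 42 mm high). Origin: at table height in the inside corner of rail and panel (hinge axis). x along the rail's face (from -35 to 200 mm; rail 16 mm high), y square to it, away from the rail, z up. Foot 8 mm high at y = -20 to -65 mm. The bevel goes in the corner with its x along the stand's x and slides home towards -x
- panel_clamped: its panel: white strip with black bars, 160 mm long, z = 6 to 58 mm. Origin as the stand's, x along its inner face away from the hinge, y into its 8 mm thickness (the inner face, towards the corner, is y = 0). Its x stands 50 to 70 degrees from the stand's x, counter-clockwise from above; clamped hard (4 N m)
- panel_clamped_tip (a point): outer end of the clamped panel's inner face, 160 mm from the hinge, 32 mm high
- stand_loose: the other stand, same size, origin and axes, but without a wing nut. The two rails are always parallel, their x axes pointing the same way, corners 380 to 420 mm apart; either may be the left one
- panel_loose: the panel of the other stand, same size and axes as the clamped panel; at the start nearly folded, 18 to 28 degrees from the stand's x. It turns stiffly (0.18 N m) and stays where left. Sliding the bevel in takes about 5 N while the blade swings it; once it is flush the round knuckle pushes it close to its hinge, and the push rises by 5 N or more: stop there, pushing on swings it too far
- panel_loose_tip (a point): outer end of the loose panel's inner face, 160 mm from the hinge, 32 mm high
- sheet: black sheet 660 x 200 mm lying under both stands, so thin that things on it rest at table height. Its x and y are parallel to the stands' x and y
- mat: thin grey mat on the table, 220 mm (x) by 200 mm (y), so thin that things on it rest at table height. Origin at its centre
- cup: white plastic drinking cup, 72 mm wide and 85 mm tall, between the two stands; bystander
- glasses_case: grey spectacle case 160 x 58 x 32 mm, between the two stands; bystander
- phone: black phone lying near the robot, 150 x 74 x 9 mm; bystander
- clipboard: clipboard with paper lying near the robot, 230 x 170 mm; bystander
There are look-alikes about, which are no part of the job. Leave any blue look-alike of the bevel alone.

How it is judged (in metres and radians):
On the way, in this order (a step that is already met when the one before it is completed fails the run):
1. the bevel sits home in the clamped stand's corner, stock flat on the rail (within 3 degrees), blade flush on the panel (within 2.5 degrees) (angle between the x axis of bevel and the x axis of stand_clamped, either way round below 0.05 rad and y of bevel in the frame of stand_clamped between 0.008 and 0.016 m and height (world z) of bevel below 0.008 m and angle between the x axis of blade and the x axis of panel_clamped, either way round below 0.045 rad and y of blade_face in the frame of panel_clamped above -0.005 m and y of bevel in the frame of panel_clamped above -0.017 m), for 0.2 s.
2. the lock knob is pressed fully down with the bevel still home in that corner (all of step 1 and value of joint lock above 0.0065 m), for 0.2 s.
3. the locked bevel sits home in the other stand's corner, blade flush on the panel, which now stands at the clamped panel's angle (within 3.4 degrees) (angle between the x axis of bevel and the x axis of stand_loose, either way round below 0.05 rad and y of bevel in the frame of stand_loose between 0.008 and 0.016 m and height (world z) of bevel below 0.008 m and angle between the x axis of blade and the x axis of panel_loose, either way round below 0.045 rad and y of blade_face in the frame of panel_loose above -0.005 m and y of bevel in the frame of panel_loose above -0.017 m and value of joint lock above 0.0065 m and angle between the x axis of panel_clamped and the x axis of panel_loose, either way round below 0.06 rad), for 0.2 s.
At the end, for the whole second after the job is handed in: the loose panel stands at the clamped panel's angle within 3.4 degrees, the clamped panel has not moved (6 mm at its tip), and the bevel, still locked, lies flat and still with its pivot on the grey mat (angle between the x axis of panel_clamped and the x axis of panel_loose, either way round below 0.06 rad and value of joint lock above 0.0065 m and height (world z) of bevel below 0.004 m and angle between bevel's own z axis and vertical below 0.05 rad and linear speed of bevel below 0.01 m/s and x of bevel in the frame of mat between -0.12 and 0.12 m and y of bevel in the frame of mat between -0.11 and 0.11 m and distance of panel_clamped_tip from where it was at the start of the episode below 0.006 m); the robot touches nothing.
It fails at once if the robot itself touches the loose panel (contact force between any of the fingers, the arm and panel_loose above 0.5 N).
It fails at once if the clamped panel is pushed out of its angle (distance of panel_clamped_tip from where it was at the start of the episode above 0.008 m).
It fails at once if a bystander is shoved out of place (distance of any of cup, glasses_case, phone, clipboard from where it was at the start of the episode above 0.03 m).
It also fails if it takes over 72 s, if anything falls off the work surface, if the arm or the gripper's body presses on something with over 40 N, if the wrist force passes 120 N, or if a joint passes its speed limit or range.

## Working session

There is one attempt and no reset: what is moved stays moved. The work goes in short steps, Python scripts to look and compute and a tool call to move; the robot and the scene stay as the last step left them, time stands still between calls to the robot, and variables do not carry over. Pictures are saved under pics/ and viewed, and the job is handed in when it is done.

Besides the shell and the picture viewer there is one more tool, called after ">>>" by a JSON object that holds its "name" and its "arguments", one argument or row to a line. send_rows: Moves the arm, as the interface text tells. Its arguments: {"type":"object","properties":{"gripper":{"type":"array"},"offset":{"type":"array"},"rotation":{"type":"array"},"squeeze":{"type":"number"}},"required":["gripper","offset","rotation"]}

```bash
mkdir -p pics
python3 - <<'E'
from cell import *
import cv2
s=get_state();print(s);print(nose_length)
for n in("top","side"):
    d=get_image(n);cv2.imwrite(f"pics/{n}0.png",d["img"]);print({k:v for k,v in d.items() if k!="img"})
E
```

```text
{'t': 0.0, 'joint_pos': array([ 7.58021907e+01,  1.36802203e+01, -8.16801869e-01,  7.55846938e+01,
       -2.94486316e-03,  9.00021062e+01]), 'dq': array([ 0.04938016, -0.01402386,  0.01132699, -0.00966819,  0.1501781 ,
        0.0744724 ]), 'effort': array([ 2.08314610e-03, -5.38774431e+01,  3.46439767e+01,  1.84134801e-02,
        3.43472520e-04,  6.09985321e-06]), 'tool_pos': array([0.12873166, 0.50879643, 0.40408516]), 'ee_rot': array([1.79997052e+02, 8.17158579e-02, 7.58000845e+01]), 'force': array([-0.38568815,  0.21385371, -0.3960467 ]), 'wrist_torque': array([-0.00462538, -0.00126678, -0.0244842 ]), 'opening': 1.000549279222383}
0.1734
{'fx': 609.3838585197154, 'fy': 609.3838585197154, 'cx': 329.50885434351807, 'cy': 242.3120087382662, 'dist': array([-0.05620079,  0.        ,  0.        ,  0.        ,  0.        ]), 'R': array([[-1.27544751e-02, -9.99916760e-01, -1.94836928e-03],
       [-9.96801038e-01,  1.28684331e-02, -7.88802461e-02],
       [ 7.88987526e-02,  9.36060383e-04, -9.96882195e-01]]), 't': array([-0.0760566 ,  0.50615394,  1.65967233])}
{'fx': 590.3690359709143, 'fy': 590.3690359709143, 'cx': 320.4004358710867, 'cy': 232.6821297395734, 'dist': array([0.00814309, 0.        , 0.        , 0.        , 0.        ]), 'R': array([[ 0.95470186, -0.29756159, -0.00120962],
       [-0.16259338, -0.5182543 , -0.83962842],
       [ 0.24921427,  0.80179148, -0.54315989]]), 't': array([-0.50092541,  0.12841226,  1.41745716])}
```

View pics/top0.png

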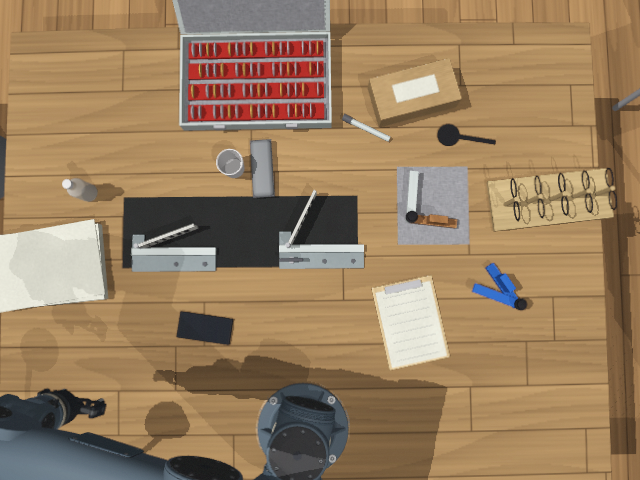

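View pics/side0.png

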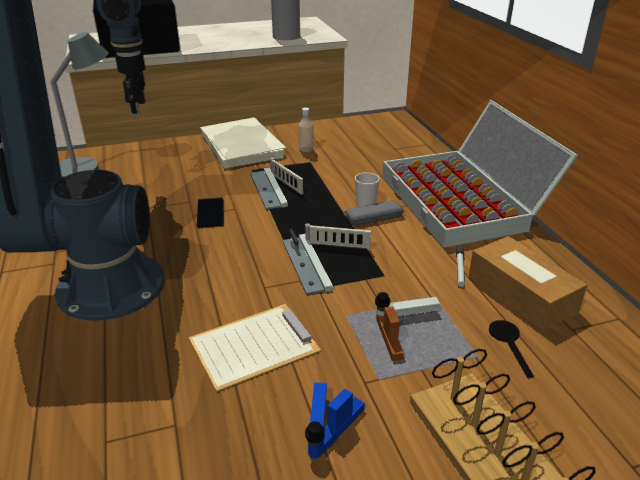

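The bevel candidates are the wooden one on the mat, with its knob at top-view (412,216), and a blue look-alike at (520,303). The wooden one on the grey mat fits. The clamped stand is the right one, since there's a dark wing nut near (291,259). I'll confirm both in crops.

```bash
cat > h.py <<'E'
import numpy as np, cv2
from cell import *
def pix2w(d,uv,z):
    K=np.array([[d["fx"],0,d["cx"]],[0,d["fy"],d["cy"]],[0,0,1]])
    p=cv2.undistortPoints(np.array([[uv]],float),K,d["dist"]).ravel()
    R=d["R"];C=-R.T@d["t"];r=R.T@np.array([p[0],p[1],1])
    return (C+r*(z-C[2])/r[2])
def w2pix(d,X):
    K=np.array([[d["fx"],0,d["cx"]],[0,d["fy"],d["cy"]],[0,0,1]])
    return cv2.projectPoints(np.array(X,float).reshape(-1,3),cv2.Rodrigues(d["R"])[0],d["t"],K,d["dist"])[0].reshape(-1,2)
def crop(d,x0,y0,x1,y1,f,name):
    c=cv2.resize(d["img"][y0:y1,x0:x1],None,fx=f,fy=f,interpolation=cv2.INTER_CUBIC);cv2.imwrite("pics/"+name,c)
E
python3 - <<'E'
from h import *
d=get_image("top")
crop(d,390,160,480,250,6.6,"c_bevel.png")
crop(d,265,180,375,275,6,"c_cl.png")
crop(d,115,190,225,280,6,"c_lo.png")
E
```

```text
(no output)
```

View pics/c_bevel.png

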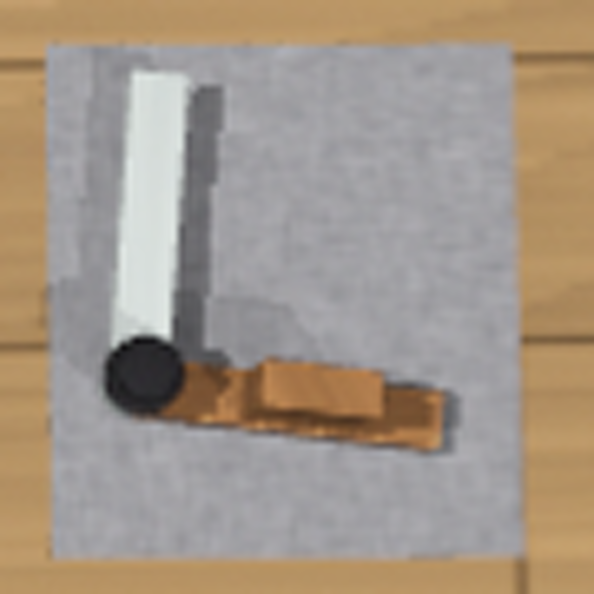

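View pics/c_cl.png

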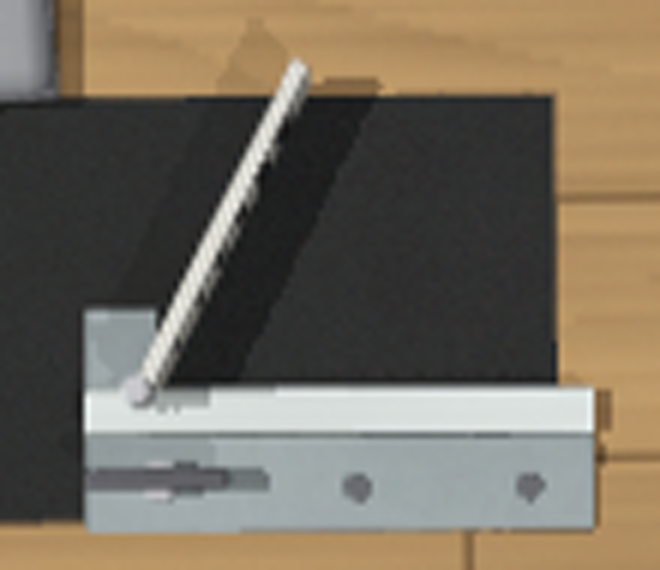

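View pics/c_lo.png

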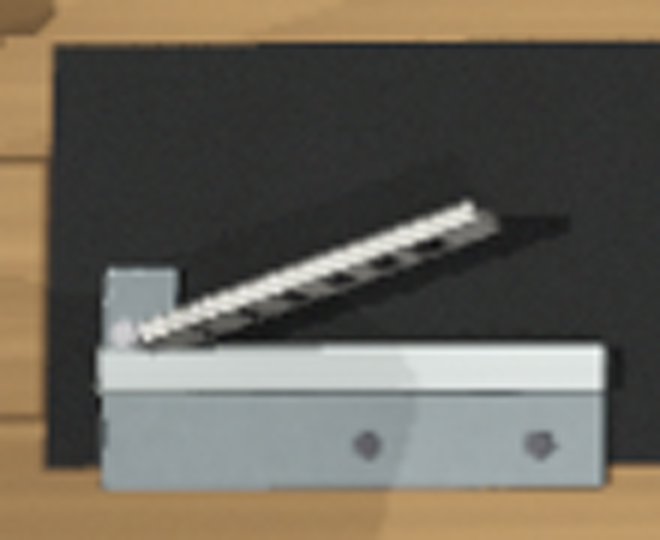

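Run:
```python
from h import *
d=get_image("top");s=get_image("side")
def P(c,off,f,z): return pix2w(d,((c[0]+.5)/f-.5+off[0],(c[1]+.5)/f-.5+off[1]),z)[:2]
o=(265,180)
a,b=P((85,389),o,6,.016),P((593,387),o,6,.016); print("cl rail",a,b,np.linalg.norm(b-a),np.degrees(np.arctan2(*(b-a)[::-1])))
print("foot",P((85,531),o,6,.008),P((597,529),o,6,.008))
o2=(115,190)
a2,b2=P((98,346),o2,6,.016),P((607,343),o2,6,.016); print("lo rail",a2,b2,np.linalg.norm(b2-a2),np.degrees(np.arctan2(*(b2-a2)[::-1])))
print("foot",P((102,489),o2,6,.008),P((604,488),o2,6,.008))
o3=(390,160)
k=P((145,375),o3,6.6,.068);print("knob",k)
print("blade tip",P((130,71),o3,6.6,.033),P((188,71),o3,6.6,.033))
print("grip top",[P(c,o3,6.6,.074) for c in((264,358),(383,370),(383,418),(262,406))])
print("stock end",[P(c,o3,6.6,.020) for c in((443,392),(441,450))])
print("mat",[P(c,o3,6.6,0) for c in((47,45),(513,45),(523,555),(52,557))])
print("pan cl tip inner",P((308,72),o,6,.058),"out",P((292,62),o,6,.058), "hinge",P((140,392),o,6,.058))
print("pan lo tip",P((478,213),o2,6,.058),P((470,200),o2,6,.058),"hinge",P((122,333),o2,6,.058))
crop(s,340,280,480,390,5.5,"s_bevel.png")
crop(s,270,210,390,300,6,"s_cl.png")
```

```text
cl rail [0.50142347 0.05779074] [ 0.49932988 -0.1761317 ] 0.23393181156808013 -90.51277954204055
foot [0.43633165 0.05888738] [ 0.43423946 -0.17729856]
lo rail [0.49880518 0.46956775] [0.49719097 0.23242131] 0.23715193124470568 -90.38999548658018
foot [0.43284257 0.4695234 ] [0.43062391 0.23522618]
knob [ 0.56837492 -0.30401301]
blade tip [ 0.70085684 -0.30560542] [ 0.70058242 -0.3299483 ]
grip top [array([ 0.57400806, -0.35179599]), array([ 0.56851517, -0.4001555 ]), array([ 0.54890635, -0.39958873]), array([ 0.5544093 , -0.35046302])]
stock end [array([ 0.56544576, -0.43570512]), array([ 0.54099323, -0.43412911])]
mat [array([ 0.71905309, -0.27476156]), array([ 0.71690479, -0.47468521]), array([ 0.49788722, -0.47188869]), array([ 0.49962744, -0.27200313])]
pan cl tip inner [ 0.64062636 -0.04747359] out [ 0.64529251 -0.04028708] hinge [0.49653123 0.02953611]
pan lo tip [0.55365606 0.28313103] [0.55960922 0.28679809] hinge [0.50139666 0.44480931]
```

View pics/s_bevel.png

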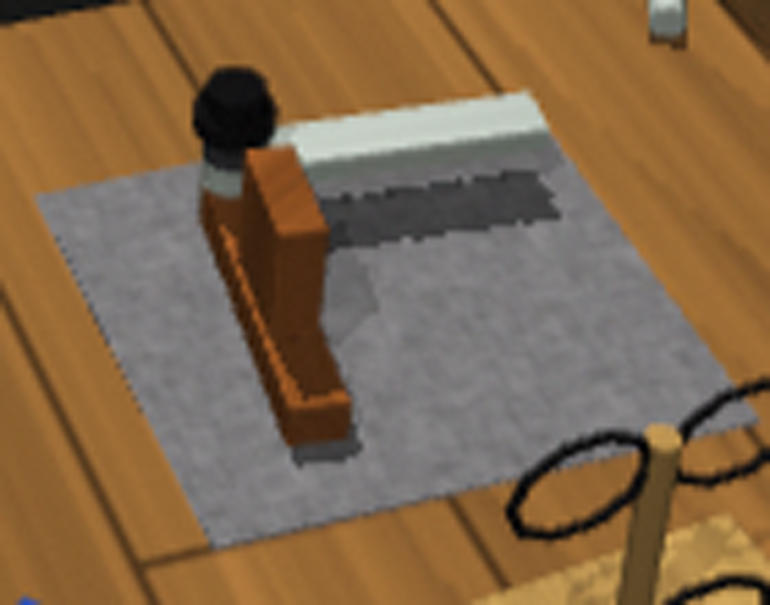

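View pics/s_cl.png

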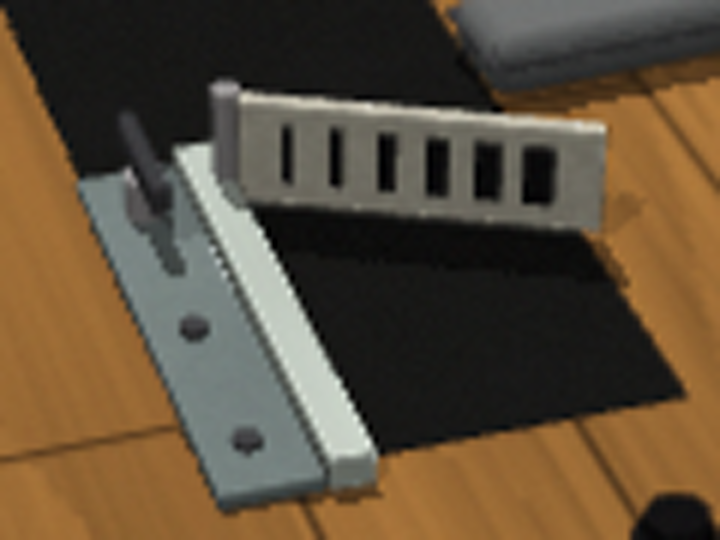

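The crops confirm it: the wooden bevel is on the mat, with its knob at (412,216) and its grip at (438,219). The wing-nut stand is the right-hand one. The bevel's yaw is about -96.3°. I'll turn the wrist first.

>>> {"name": "send_rows", "arguments": {
  "gripper": [8.5,8.5,8.5,8.5,8.5,8.5,8.5,8.5,8.5,8.5,8.5],
  "offset": [
    [0,0,0],
    [0,0,0],
    [0,0,0],
    [0,0,0],
    [0,0,0],
    [0,0,0],
    [0,0,0],
    [0,0,0],
    [0,0,0],
    [0,0,0],
    [0,0,0]
  ],
  "rotation": [
    [0,0,8.2],
    [0,0,8.2],
    [0,0,8.2],
    [0,0,8.2],
    [0,0,8.2],
    [0,0,8.2],
    [0,0,8.2],
    [0,0,8.2],
    [0,0,8.2],
    [0,0,8.2],
    [0,0,0]
  ],
  "squeeze": 40
}}

```text
t: 1.35
tool_pos: [0.1287, 0.5089, 0.4046]
ee_rot: [180.0, 0.0, -6.3]
force: [0.1, 0.2, 0.4]
opening: 0.998
```

>>> {"name": "send_rows", "arguments": {
  "gripper": [8.5,8.5,8.5,8.5,8.5,8.5,8.5,8.5,8.5,8.5,8.5,8.5],
  "offset": [
    [2.19,3.46,0],
    [2.19,3.46,0],
    [2.19,3.46,0],
    [2.19,3.46,0],
    [2.19,3.46,0],
    [2.19,3.46,0],
    [2.19,3.46,0],
    [2.19,3.46,0],
    [2.19,3.46,0],
    [2.19,3.46,0],
    [2.19,3.46,0],
    [2.19,3.46,0]
  ],
  "rotation": [
    [0,0,0],
    [0,0,0],
    [0,0,0],
    [0,0,0],
    [0,0,0],
    [0,0,0],
    [0,0,0],
    [0,0,0],
    [0,0,0],
    [0,0,0],
    [0,0,0],
    [0,0,0]
  ]
}}

```text
t: 2.55
tool_pos: [0.3455, 0.0661, 0.405]
ee_rot: [-180.0, -0.0, -5.9]
force: [0.7, 1.7, 0.0]
opening: 0.993
```

>>> {"name": "send_rows", "arguments": {
  "gripper": [8.5,8.5,8.5,8.5,8.5,8.5,8.5,8.5,8.5,8.5,8.5,8.5],
  "offset": [
    [2.19,3.46,0],
    [2.19,3.46,0],
    [2.19,3.46,0],
    [2.19,3.46,0],
    [2.19,3.46,0],
    [2.19,3.46,0],
    [2.19,3.46,0],
    [2.19,3.46,0],
    [2.19,3.46,0],
    [2.19,3.46,0],
    [2.19,3.46,0],
    [2.19,3.46,0]
  ],
  "rotation": [
    [0,0,0],
    [0,0,0],
    [0,0,0],
    [0,0,0],
    [0,0,0],
    [0,0,0],
    [0,0,0],
    [0,0,0],
    [0,0,0],
    [0,0,0],
    [0,0,0],
    [0,0,0]
  ]
}}

```text
t: 3.75
tool_pos: [0.5621, -0.375, 0.4046]
ee_rot: [180.0, 0.0, -5.9]
force: [1.2, 0.4, 0.7]
opening: 0.994
```

>>> {"name": "send_rows", "arguments": {
  "gripper": [8.5,8.5,8.5,8.5,8.5,8.5,8.5,2.0,1.5,1.5,1.5,1.5],
  "offset": [
    [-0.1,0,3],
    [0,0,3],
    [0,0,3],
    [0,0,3],
    [0,0,3],
    [0,0,2],
    [0,0,1.7],
    [0,0,0],
    [0,0,0],
    [0,0,0],
    [0,0,0],
    [0,0,0]
  ],
  "rotation": [
    [0,0,0.4],
    [0,0,0],
    [0,0,0],
    [0,0,0],
    [0,0,0],
    [0,0,0],
    [0,0,0],
    [0,0,0],
    [0,0,0],
    [0,0,0],
    [0,0,0],
    [0,0,0]
  ],
  "squeeze": 40
}}

```text
t: 4.95
tool_pos: [0.5612, -0.3735, 0.219]
ee_rot: [179.9, -0.1, -6.6]
force: [1.5, 0.1, 3.3]
opening: 0.226
```

Run:
```python
from h import *
s=get_image("side");crop(s,320,200,500,335,4.4,"s1.png")
t=get_image("top");crop(t,370,140,490,250,5.4,"t1.png");print(get_state()["opening"],get_state()["force"])
```

```text
0.22337529619674168 [2.05061765 0.03136556 5.91555787]
```

View pics/s1.png

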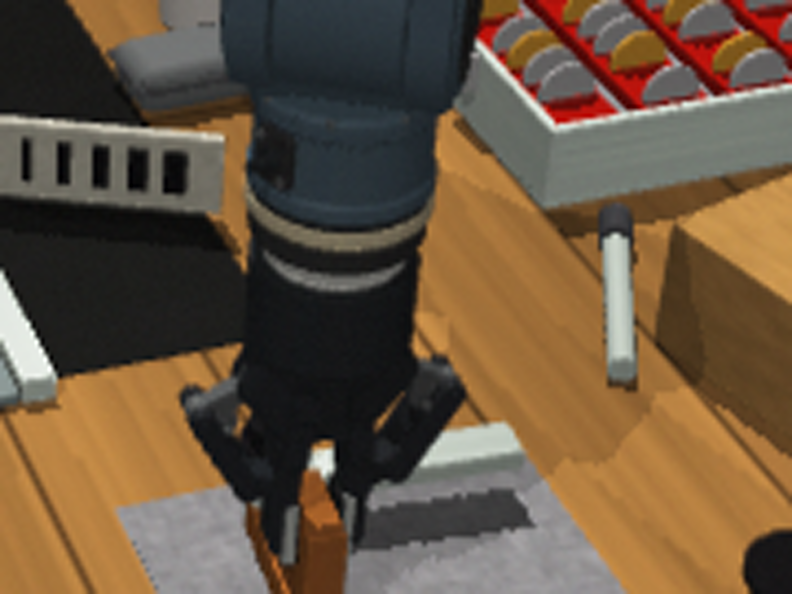

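View pics/t1.png

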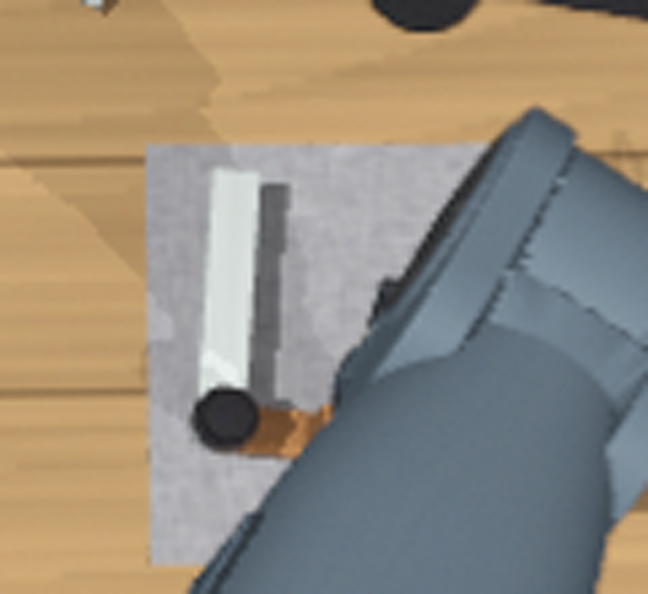

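The grip is good: opening is about 19 mm and the blade is clear. Next: lift, square up to the rail and move to the start of the clamped rail.

>>> {"name": "send_rows", "arguments": {
  "gripper": [1.5,1.5,1.5,1.5,1.5,1.5,1.5,1.5,1.5,1.5,1.5,1.5],
  "offset": [
    [0,0,-1.5],
    [0,0,-2.0],
    [0,0,0],
    [-0.54,-2.33,0],
    [-0.54,-2.33,0],
    [-0.54,-2.33,0],
    [-0.54,-2.33,0],
    [-0.54,-2.33,0],
    [-0.54,-2.33,0],
    [-0.54,-2.33,0],
    [-0.54,-2.33,0],
    [0,0,0]
  ],
  "rotation": [
    [0,0,0],
    [0,0,-3],
    [0,0,-3],
    [0,0,0],
    [0,0,0],
    [0,0,0],
    [0,0,0],
    [0,0,0],
    [0,0,0],
    [0,0,0],
    [0,0,0],
    [0,0,0]
  ],
  "squeeze": 80
}}

```text
t: 6.25
tool_pos: [0.5179, -0.1839, 0.252]
ee_rot: [-179.9, 0.2, -0.5]
force: [-0.2, -0.4, -5.9]
opening: 0.221
```

Run:
```python
from h import *
s=get_image("side");cv2.imwrite("pics/s2.png",s["img"])
t=get_image("top");crop(t,250,150,400,290,5,"t2.png");st=get_state();print(st["opening"],st["force"],st["tool_pos"],st["ee_rot"])
```

```text
0.22071863984573376 [ 0.52932569 -0.18875951 -5.69166079] [ 0.51906993 -0.18601331  0.25238845] [ 1.79991647e+02  6.54459587e-02 -5.31476812e-01]
```

View pics/s2.png

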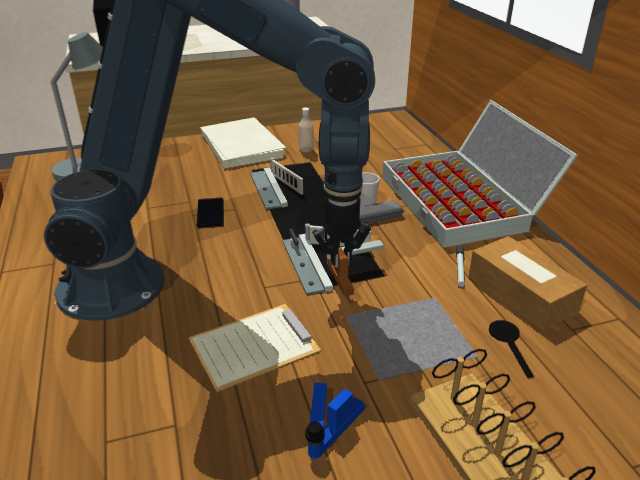

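View pics/t2.png

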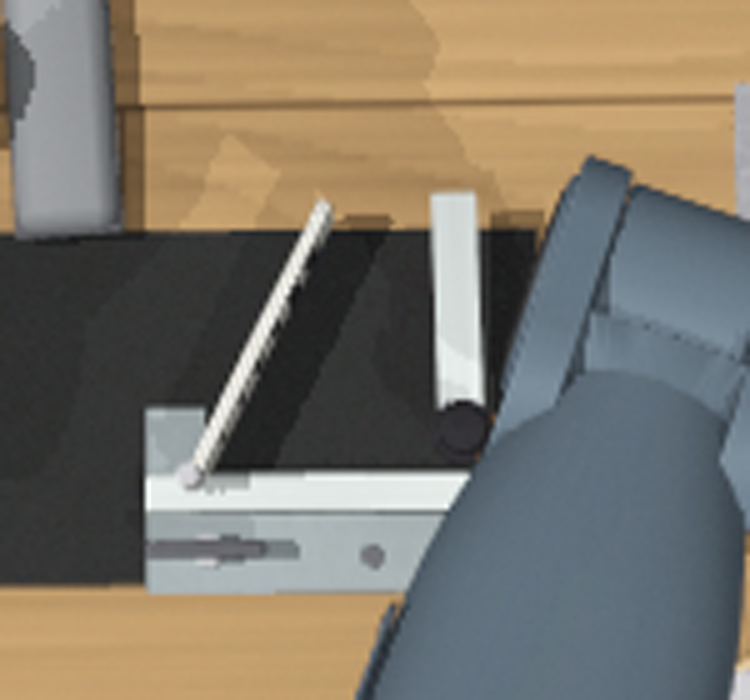

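>>> {"name": "send_rows", "arguments": {
  "gripper": [1.5,1.5,1.5,1.5,1.5],
  "offset": [
    [0,0,1.0],
    [0,0,1.0],
    [0,0,1.0],
    [0,0,0.2],
    [0,0,0]
  ],
  "rotation": [
    [0,0,0],
    [0,0,0],
    [0,0,0],
    [0,0,0],
    [0,0,0]
  ]
}}

```text
t: 6.85
tool_pos: [0.5191, -0.1866, 0.22]
ee_rot: [-180.0, 0.1, -0.6]
force: [-0.3, 0.6, -5.4]
opening: 0.221
```

>>> {"name": "send_rows", "arguments": {
  "gripper": [1.5,1.5,1.5,1.5],
  "offset": [
    [0,0,0.1],
    [-0.3,0,0.05],
    [-0.2,0,0],
    [0,0,0]
  ],
  "rotation": [
    [0,0,0],
    [0,0,0],
    [0,0,0],
    [0,0,0]
  ]
}}

```text
t: 7.25
tool_pos: [0.514, -0.1863, 0.2194]
ee_rot: [180.0, 0.0, -0.6]
force: [0.4, 0.4, -6.6]
opening: 0.217
```

>>> {"name": "send_rows", "arguments": {
  "gripper": [1.5,1.5,1.5],
  "offset": [
    [-0.1,0,0],
    [-0.1,0,0],
    [0,0,0]
  ],
  "rotation": [
    [0,0,0],
    [0,0,0],
    [0,0,0]
  ]
}}

```text
t: 7.55
tool_pos: [0.5124, -0.1863, 0.2194]
ee_rot: [180.0, -0.0, -0.6]
force: [-0.1, -0.0, -5.6]
opening: 0.223
```

>>> {"name": "send_rows", "arguments": {
  "gripper": [1.5,1.5,1.5,1.5],
  "offset": [
    [0,0,0.05],
    [-0.1,0,0],
    [-0.05,0,0],
    [0,0,0]
  ],
  "rotation": [
    [0,0,0],
    [0,0,0],
    [0,0,0],
    [0,0,0]
  ]
}}

```text
t: 7.95
tool_pos: [0.5117, -0.1864, 0.2192]
ee_rot: [180.0, -0.1, -0.6]
force: [6.1, -0.5, -4.3]
opening: 0.22
```

Run:
```python
from h import *
t=get_image("top");crop(t,310,180,385,270,6.6,"t3.png");st=get_state();print(st["force"],st["wrist_torque"],st["tool_pos"],st["ee_rot"])
```

```text
[ 5.32640567  0.0725156  -3.74941882] [ 0.11109267 -1.2461372   0.00833966] [ 0.5117095  -0.18642339  0.219129  ] [ 1.79988561e+02 -1.33257354e-01 -5.89336193e-01]
```

View pics/t3.png

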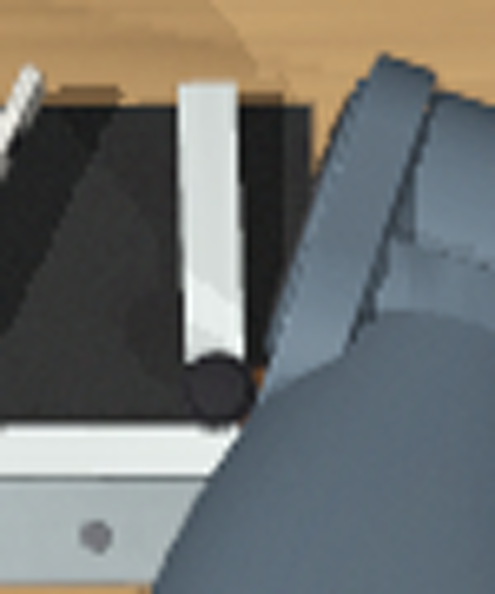

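>>> {"name": "send_rows", "arguments": {
  "gripper": [1.5,1.5,1.5,1.5,1.5,1.5,1.5],
  "offset": [
    [0,-1,0],
    [0,-1,0],
    [0,-1,0],
    [0,-1,0],
    [0,-1,0],
    [0,-1,0],
    [0,0,0]
  ],
  "rotation": [
    [0,0,0],
    [0,0,0],
    [0,0,0],
    [0,0,0],
    [0,0,0],
    [0,0,0],
    [0,0,0]
  ]
}}

```text
t: 8.7
tool_pos: [0.5125, -0.1261, 0.2195]
ee_rot: [179.9, -0.2, -0.6]
force: [5.8, -0.7, -1.7]
opening: 0.217
```

Run:
```python
from h import *
t=get_image("top");crop(t,265,180,385,270,6.6,"t4.png");st=get_state();print(st["force"],st["wrist_torque"],st["tool_pos"],st["ee_rot"])
```

```text
[ 5.2689219   0.05233018 -1.94374626] [-0.27258109 -1.1886106   0.16611511] [ 0.51247788 -0.12621825  0.21941767] [ 1.79930084e+02 -1.54839555e-01 -5.50378500e-01]
```

View pics/t4.png

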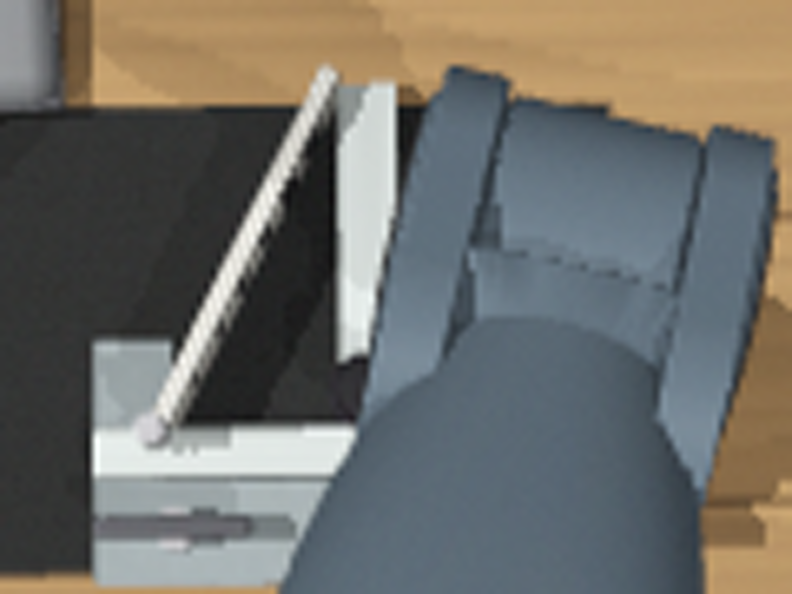

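>>> {"name": "send_rows", "arguments": {
  "gripper": [1.5,1.5,1.5,1.5,1.5,1.5,1.5,1.5],
  "offset": [
    [0,-0.8,0],
    [0,-0.8,0],
    [0,-0.8,0],
    [0,-0.8,0],
    [0,-0.8,0],
    [0,-0.8,0],
    [0,-0.4,0],
    [0,0,0]
  ],
  "rotation": [
    [0,0,0],
    [0,0,0],
    [0,0,0],
    [0,0,0],
    [0,0,0],
    [0,0,0],
    [0,0,0],
    [0,0,0]
  ]
}}

```text
t: 9.55
tool_pos: [0.5131, -0.0749, 0.2195]
ee_rot: [179.8, -0.2, -0.6]
force: [5.5, -3.6, -0.9]
opening: 0.219
```

>>> {"name": "send_rows", "arguments": {
  "gripper": [1.5,1.5,1.5,1.5],
  "offset": [
    [0,-0.2,0],
    [0,-0.2,0],
    [0,-0.1,0],
    [0,0,0]
  ],
  "rotation": [
    [0,0,0],
    [0,0,0],
    [0,0,0],
    [0,0,0]
  ]
}}

```text
t: 9.95
tool_pos: [0.5132, -0.0705, 0.2195]
ee_rot: [179.8, -0.2, -0.7]
force: [4.7, -8.1, -0.8]
opening: 0.223
```

Run:
```python
from h import *
t=get_image("top");crop(t,265,180,385,270,6.6,"t5.png");st=get_state();print(st["force"],st["wrist_torque"],st["tool_pos"],st["ee_rot"])
s=get_image("side");crop(s,260,190,400,300,5.6,"s5.png")
```

```text
[ 5.1667449  -7.84539507 -0.79752949] [-1.67404616 -1.22918143 -0.14022863] [ 0.51318994 -0.0704867   0.21952087] [ 1.79796855e+02 -1.79093148e-01 -6.70820183e-01]
```

View pics/t5.png

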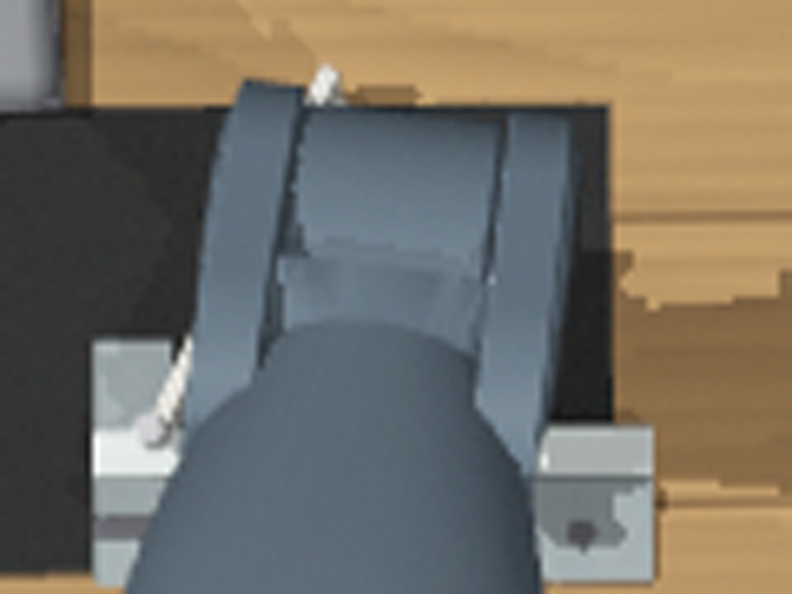

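View pics/s5.png

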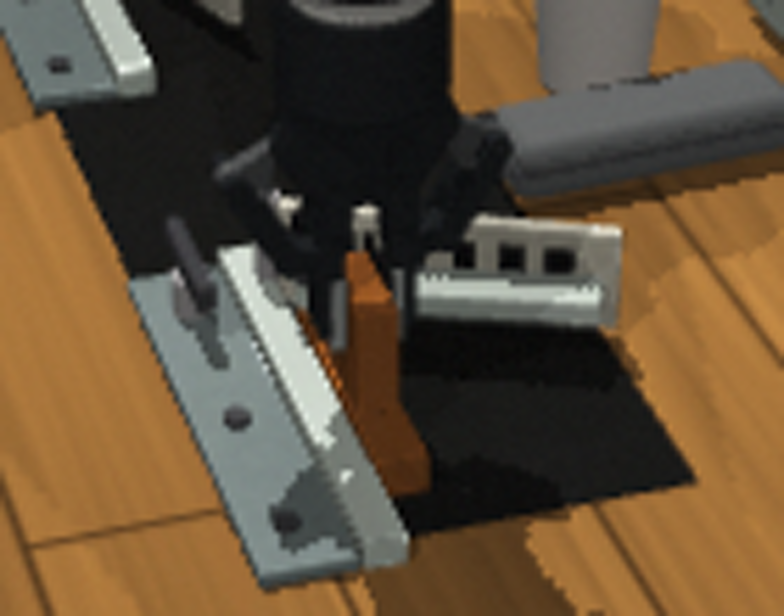

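>>> {"name": "send_rows", "arguments": {
  "gripper": [1.5,1.5,1.5],
  "offset": [
    [0,-0.1,0],
    [0,-0.1,0],
    [0,0,0]
  ],
  "rotation": [
    [0,0,0],
    [0,0,0],
    [0,0,0]
  ]
}}

```text
t: 10.35
tool_pos: [0.5132, -0.0685, 0.2195]
ee_rot: [179.8, -0.2, -0.7]
force: [5.1, -8.5, -1.1]
opening: 0.216
```

>>> {"name": "send_rows", "arguments": {
  "gripper": [1.5,1.5,1.5],
  "offset": [
    [0,-0.1,0],
    [0,-0.1,0],
    [0,0,0]
  ],
  "rotation": [
    [0,0,0],
    [0,0,0],
    [0,0,0]
  ]
}}

```text
t: 10.65
tool_pos: [0.5132, -0.0665, 0.2195]
ee_rot: [179.8, -0.2, -0.7]
force: [5.6, -8.9, -0.6]
opening: 0.219
```

>>> {"name": "send_rows", "arguments": {
  "gripper": [1.5,1.5,1.5],
  "offset": [
    [0,-0.1,0],
    [0,-0.1,0],
    [0,0,0]
  ],
  "rotation": [
    [0,0,0],
    [0,0,0],
    [0,0,0]
  ]
}}

```text
t: 10.95
tool_pos: [0.5133, -0.0646, 0.2195]
ee_rot: [179.8, -0.2, -0.7]
force: [4.8, -9.0, -0.9]
opening: 0.218
```

>>> {"name": "send_rows", "arguments": {
  "gripper": [1.5,1.5],
  "offset": [
    [0,-0.1,0],
    [0,0,0]
  ],
  "rotation": [
    [0,0,0],
    [0,0,0]
  ]
}}

```text
t: 11.15
tool_pos: [0.5133, -0.064, 0.2195]
ee_rot: [179.7, -0.2, -0.7]
force: [5.0, -12.2, -1.9]
opening: 0.218
```

>>> {"name": "send_rows", "arguments": {
  "gripper": [1.5,1.5],
  "offset": [
    [0,-0.1,0],
    [0,0,0]
  ],
  "rotation": [
    [0,0,0],
    [0,0,0]
  ]
}}

```text
t: 11.35
tool_pos: [0.5133, -0.0636, 0.2196]
ee_rot: [179.6, -0.2, -0.7]
force: [5.8, -17.3, -0.6]
opening: 0.219
```

>>> {"name": "send_rows", "arguments": {
  "gripper": [1.5,1.5],
  "offset": [
    [0,-0.1,0],
    [0,0,0]
  ],
  "rotation": [
    [0,0,0],
    [0,0,0]
  ]
}}

```text
t: 11.55
tool_pos: [0.5133, -0.0631, 0.2197]
ee_rot: [179.5, -0.2, -0.8]
force: [4.3, -21.1, -0.9]
opening: 0.223
```

Run:
```python
from h import *
s=get_image("side");crop(s,260,190,400,300,5.6,"s6.png")
```

```text
(no output)
```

View pics/s6.png

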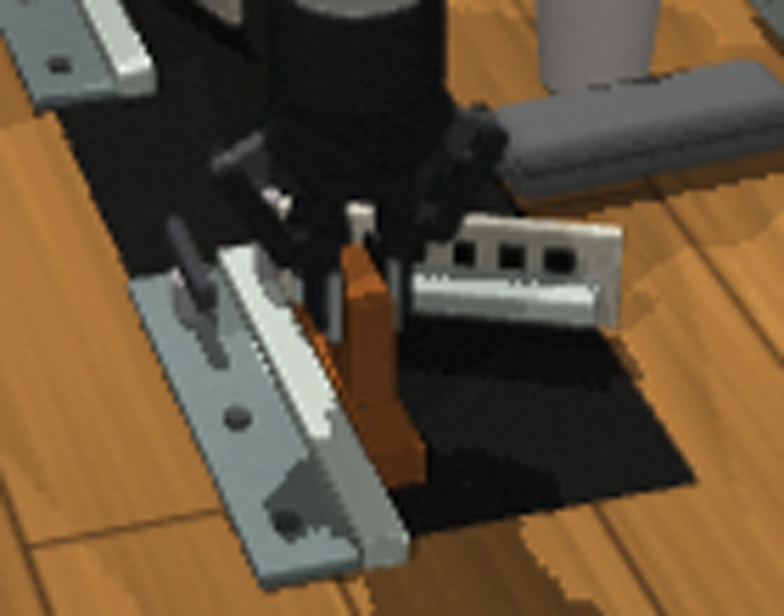

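Home: the push rose from 9 to 21 N in the last 2 mm, and the blade lies flush on the panel. I'll relax the push and let go.

>>> {"name": "send_rows", "arguments": {
  "gripper": [1.5,1.5],
  "offset": [
    [0,0.25,0],
    [0,0,0]
  ],
  "rotation": [
    [0,0,0],
    [0,0,0]
  ]
}}

```text
t: 11.8
tool_pos: [0.5132, -0.0644, 0.2195]
ee_rot: [179.8, -0.2, -0.7]
force: [4.3, -8.7, -0.9]
opening: 0.219
```

>>> {"name": "send_rows", "arguments": {
  "gripper": [1.5,3.0,5.0,5.0,5.0,5.0],
  "offset": [
    [0.03,0.08,0],
    [0,0,0],
    [0,0,0],
    [0,0,0],
    [0,0,0],
    [0,0,0]
  ],
  "rotation": [
    [0,0,0],
    [0,0,0],
    [0,0,0],
    [0,0,0],
    [0,0,0],
    [0,0,0]
  ]
}}

```text
t: 12.4
tool_pos: [0.5123, -0.0635, 0.2187]
ee_rot: [180.0, 0.0, -0.6]
force: [0.6, -0.0, 0.4]
opening: 0.59
```

>>> {"name": "send_rows", "arguments": {
  "gripper": [5,5,5,5,0,0,0,0,0,0],
  "offset": [
    [0,0,-1],
    [0,0,-1.5],
    [0,0,-1.5],
    [0,0,-1.0],
    [0,-2,0],
    [0,-2,0],
    [0,-2,0],
    [0,-1,0],
    [0,0,0],
    [0,0,0]
  ],
  "rotation": [
    [0,0,0],
    [0,0,0],
    [0,0,0],
    [0,0,0],
    [0,0,0],
    [0,0,0],
    [0,0,0],
    [0,0,0],
    [0,0,0],
    [0,0,0]
  ]
}}

```text
t: 13.4
tool_pos: [0.5132, 0.0062, 0.2689]
ee_rot: [180.0, -0.0, -0.6]
force: [-0.1, -0.5, 0.0]
opening: -0.001
```

Run:
```python
from h import *
t=get_image("top");crop(t,265,170,385,260,6.6,"t7.png");st=get_state();print(st["force"],st["opening"],st["tool_pos"],st["ee_rot"])
s=get_image("side");crop(s,260,190,400,300,5.6,"s7.png")
```

```text
[-0.08188394 -0.31546816 -0.10766492] 0.0024603042668013813 [0.51323121 0.00589229 0.26878052] [ 1.79979763e+02 -3.15810172e-04 -6.04433901e-01]
```

View pics/t7.png

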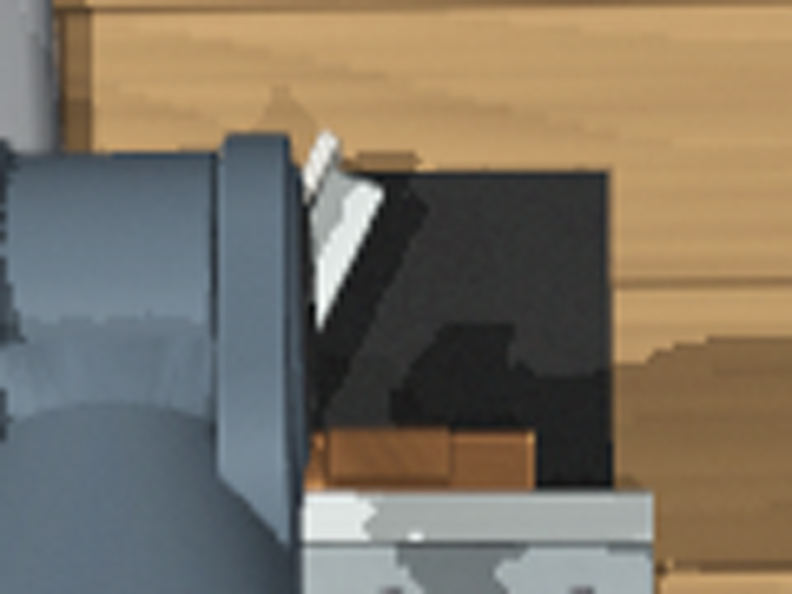

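View pics/s7.png

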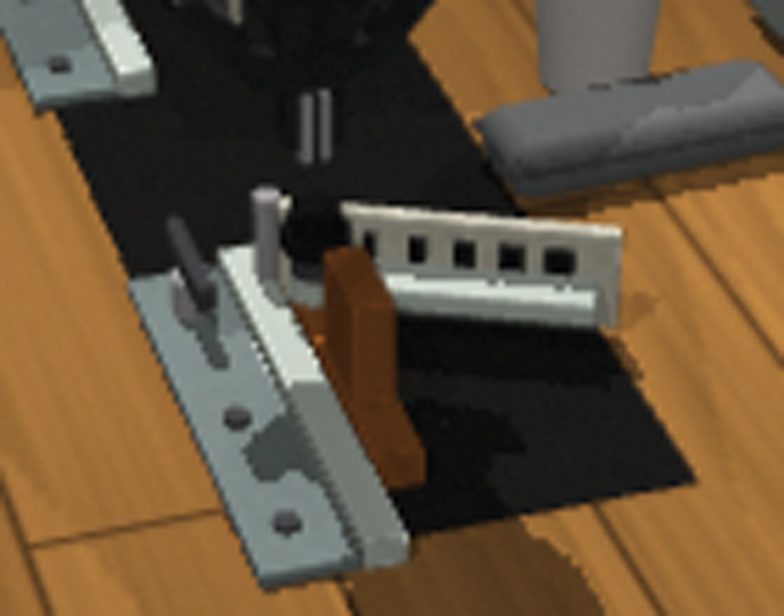

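Run:
```python
from h import *
s=get_image("side")
print(pix2w(s,(260+314/5.6,190+215/5.6),.068), w2pix(s,[[.5132,.0059,.068],[.5132,.0059,.0954]]))
print((w2pix(s,[[.5132,.0059,.068],[.5132,.0059,.0954]])-[260,190])*5.6)
```

```text
[ 0.51256082 -0.00207512  0.068     ] [[315.40237867 226.75830062]
 [315.33964953 217.63428957]]
[[310.25332057 205.84648345]
 [309.90203739 154.75202161]]
```

>>> {"name": "send_rows", "arguments": {
  "gripper": [0,0,0,0],
  "offset": [
    [0,0.15,1.2],
    [0,0,1.2],
    [0,0,0.3],
    [0,0,0.2]
  ],
  "rotation": [
    [0,0,0],
    [0,0,0],
    [0,0,0],
    [0,0,0]
  ]
}}

```text
t: 13.95
tool_pos: [0.5131, 0.0045, 0.2392]
ee_rot: [180.0, 0.0, -0.6]
force: [-2.1, -2.2, 9.5]
opening: 0.0
```

>>> {"name": "send_rows", "arguments": {
  "gripper": [0,0,0,0],
  "offset": [
    [0,0,0.2],
    [0,0,0.2],
    [0,0,0.1],
    [0,0,0]
  ],
  "rotation": [
    [0,0,0],
    [0,0,0],
    [0,0,0],
    [0,0,0]
  ]
}}

```text
t: 14.35
tool_pos: [0.513, 0.0045, 0.2347]
ee_rot: [179.9, 0.0, -0.6]
force: [-1.2, -2.1, 8.0]
opening: -0.002
```

>>> {"name": "send_rows", "arguments": {
  "gripper": [0,0,0],
  "offset": [
    [0,0,0.1],
    [0,0,0.1],
    [0,0,0]
  ],
  "rotation": [
    [0,0,0],
    [0,0,0],
    [0,0,0]
  ]
}}

```text
t: 14.65
tool_pos: [0.5131, 0.0045, 0.2333]
ee_rot: [179.9, -0.0, -0.6]
force: [-3.7, -1.9, 14.7]
opening: 0.003
```

>>> {"name": "send_rows", "arguments": {
  "gripper": [0,0,0],
  "offset": [
    [0,0,0.1],
    [0,0,0],
    [0,0,0]
  ],
  "rotation": [
    [0,0,0],
    [0,0,0],
    [0,0,0]
  ]
}}

```text
t: 14.95
tool_pos: [0.513, 0.0045, 0.2332]
ee_rot: [179.9, -0.1, -0.6]
force: [-6.5, -2.6, 25.1]
opening: 0.002
```

>>> {"name": "send_rows", "arguments": {
  "gripper": [0,0,0,5,5,5,5,5,5],
  "offset": [
    [0,0,-0.3],
    [0,0,-1.5],
    [0,0,-1.7],
    [0,1,-0.4],
    [0,2,0],
    [0,2,0],
    [0,1.85,0],
    [0,0,0],
    [0,0,0]
  ],
  "rotation": [
    [0,0,0],
    [0,0,0],
    [0,0,0],
    [0,0,0],
    [0,0,0],
    [0,0,0],
    [0,0,0],
    [0,0,0],
    [0,0,0]
  ]
}}

```text
t: 15.85
tool_pos: [0.5122, -0.0642, 0.2699]
ee_rot: [-180.0, 0.1, -0.7]
force: [1.2, 0.2, 0.9]
opening: 0.585
```

Run:
```python
from h import *
t=get_image("top");crop(t,265,170,385,260,6.6,"t8.png");st=get_state();print(st["force"],st["opening"],st["tool_pos"],st["ee_rot"])
s=get_image("side");crop(s,260,190,400,300,5.6,"s8.png")
```

```text
[-0.58057109  0.20525041 -0.22647913] 0.5800588023676068 [ 0.51225007 -0.06375391  0.27010519] [-1.79987885e+02  5.44098858e-02 -6.32814176e-01]
```

View pics/t8.png

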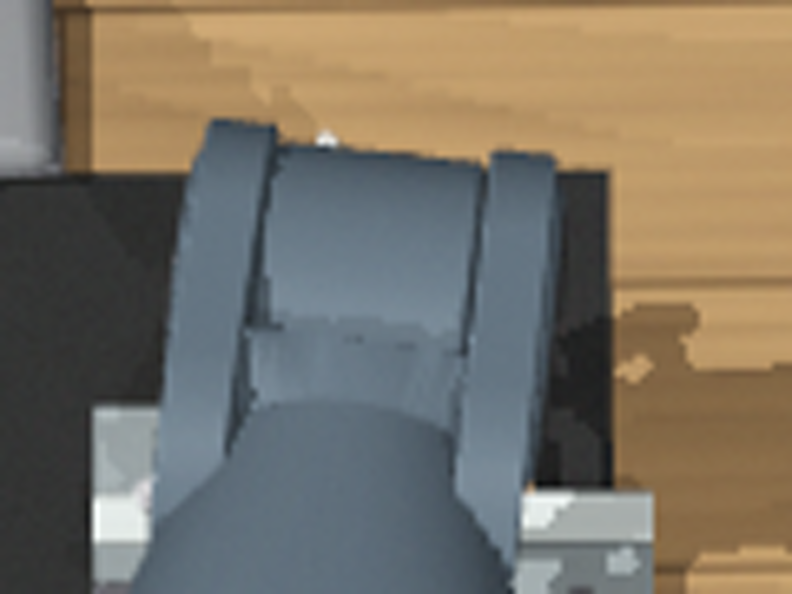

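View pics/s8.png

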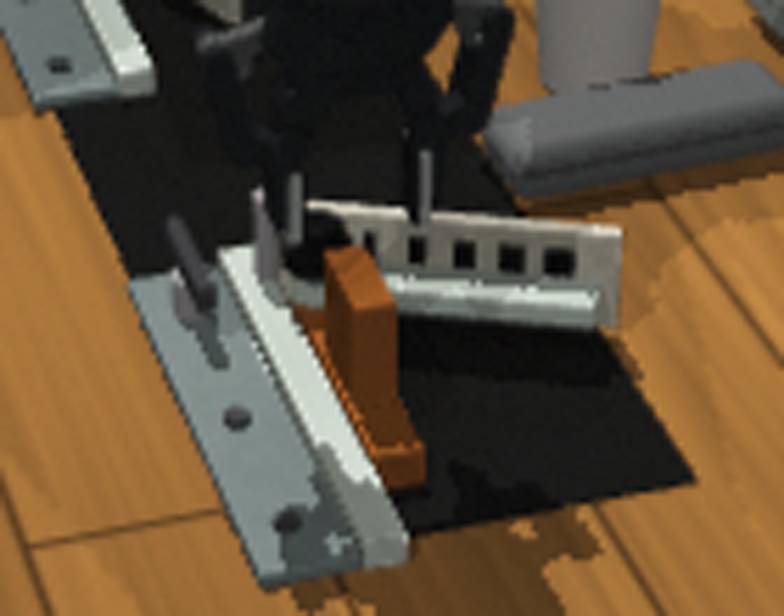

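The lock is down: it stopped hard with the tip at 59.8 mm, and the bevel is still flush. Next I'll regrip it and slide it out along the rail.

>>> {"name": "send_rows", "arguments": {
  "gripper": [5,5,5,5,1.5,1.5,1.5,1.5,1.5],
  "offset": [
    [0,0,1.5],
    [0,0,1.5],
    [0,0,1.5],
    [0,0,0.55],
    [0,0,0],
    [0,0,0],
    [0,0,0],
    [0,0,0],
    [0,0,0]
  ],
  "rotation": [
    [0,0,0],
    [0,0,0],
    [0,0,0],
    [0,0,0],
    [0,0,0],
    [0,0,0],
    [0,0,0],
    [0,0,0],
    [0,0,0]
  ],
  "squeeze": 80
}}

```text
t: 16.85
tool_pos: [0.5131, -0.0636, 0.2209]
ee_rot: [180.0, -0.1, -0.6]
force: [3.8, 1.4, 1.8]
opening: 0.217
```

>>> {"name": "send_rows", "arguments": {
  "gripper": [1.5,1.5,1.5,1.5,1.5,1.5,1.5,1.5,1.5,1.5,1.5],
  "offset": [
    [0,0.5,0],
    [0,1,0],
    [0.2,1.5,0],
    [0.3,1,0],
    [0.3,0.5,-0.5],
    [0,0,-1.5],
    [0,0,-2],
    [0,0,-2],
    [0,0,-2],
    [0,0,-2],
    [0,0,0]
  ],
  "rotation": [
    [0,0,0],
    [0,0,0],
    [0,0,0],
    [0,0,0],
    [0,0,0],
    [0,0,0],
    [0,0,0],
    [0,0,0],
    [0,0,0],
    [0,0,0],
    [0,0,0]
  ]
}}

```text
t: 17.95
tool_pos: [0.5203, -0.1089, 0.3222]
ee_rot: [179.9, -0.1, -0.6]
force: [0.8, -0.0, -6.2]
opening: 0.22
```

Run:
```python
from h import *
t=get_image("top");cv2.imwrite("pics/t9.png",t["img"]);st=get_state();print(st["force"],st["opening"],st["tool_pos"],st["ee_rot"])
s=get_image("side");crop(s,260,160,420,290,5,"s9.png")
```

```text
[-0.5707488  -0.05813872 -6.55511767] 0.2155753891726173 [ 0.51998808 -0.10877797  0.32061341] [ 1.79962780e+02 -4.69461042e-02 -6.03759314e-01]
```

View pics/t9.png

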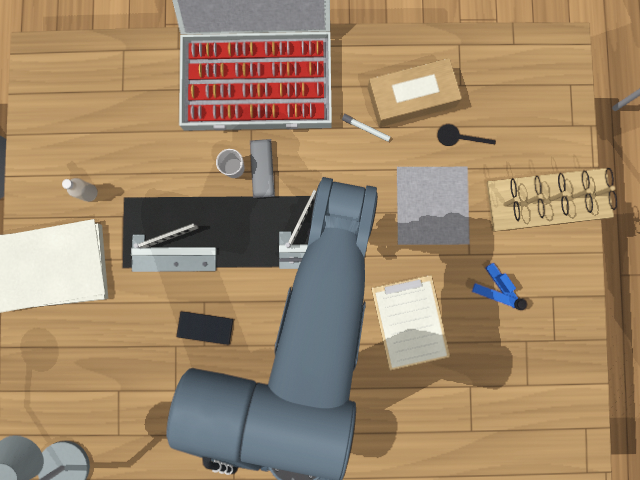

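View pics/s9.png

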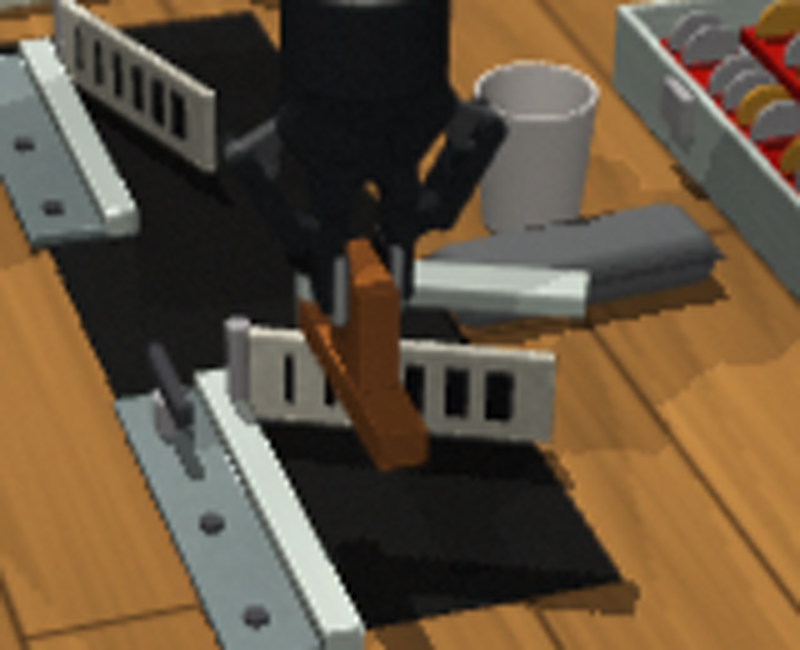

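>>> {"name": "send_rows", "arguments": {
  "gripper": [1.5,1.5,1.5,1.5,1.5,1.5,1.5,1.5,1.5,1.5,1.5,1.5],
  "offset": [
    [-0.07,-3.07,0],
    [-0.07,-3.07,0],
    [-0.07,-3.07,0],
    [-0.07,-3.07,0],
    [-0.07,-3.07,0],
    [-0.07,-3.07,0],
    [-0.07,-3.07,0],
    [-0.07,-3.07,0],
    [-0.07,-3.07,0],
    [-0.07,-3.07,0],
    [0,0,0],
    [0,0,0]
  ],
  "rotation": [
    [0,0,0],
    [0,0,0],
    [0,0,0],
    [0,0,0],
    [0,0,0],
    [0,0,0],
    [0,0,0],
    [0,0,0],
    [0,0,0],
    [0,0,0],
    [0,0,0],
    [0,0,0]
  ]
}}

```text
t: 19.25
tool_pos: [0.5156, 0.1987, 0.3185]
ee_rot: [179.9, 0.2, -0.5]
force: [-0.0, 0.3, -6.2]
opening: 0.221
```

Run:
```python
from h import *
t=get_image("top");crop(t,110,150,270,280,5,"t10.png");st=get_state();print(st["force"],st["opening"],st["tool_pos"],st["ee_rot"])
s=get_image("side");crop(s,240,130,400,250,5,"s10.png")
```

```text
[-0.8446454  -0.19374681 -6.2845911 ] 0.22204934702257748 [0.51568463 0.1980711  0.31876864] [ 1.79909231e+02  1.41599590e-01 -5.67399463e-01]
```

View pics/t10.png

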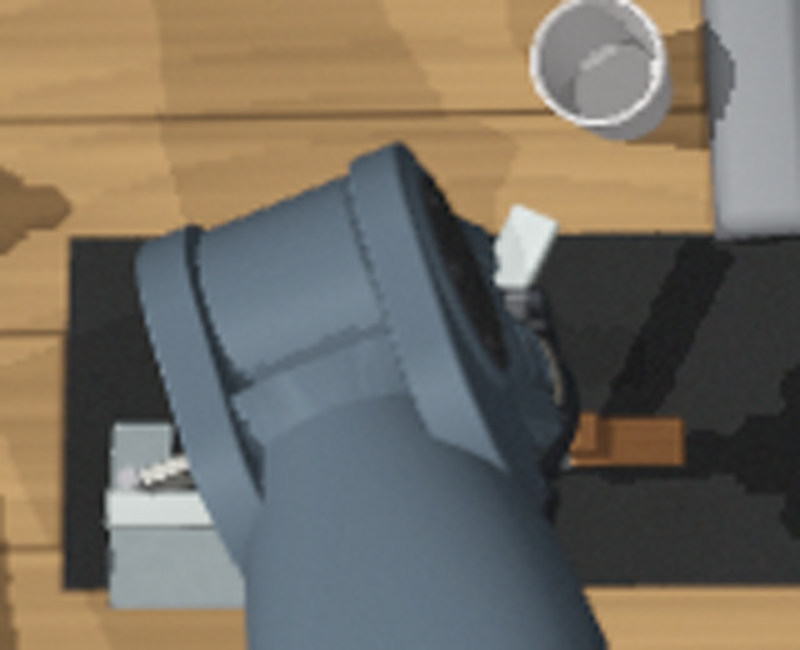

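View pics/s10.png

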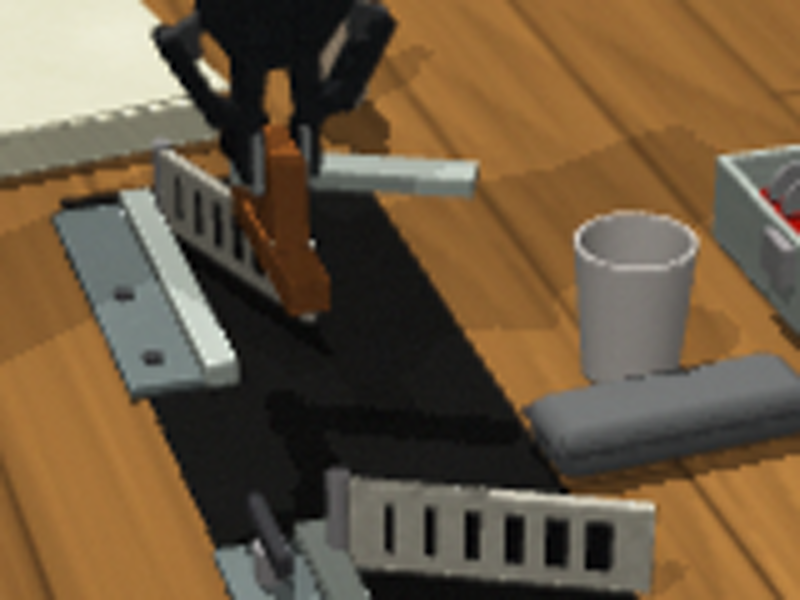

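>>> {"name": "send_rows", "arguments": {
  "gripper": [1.5,1.5,1.5,1.5,1.5,1.5,1.5],
  "offset": [
    [0,0,2],
    [0,0,2],
    [0,0,2],
    [0,0,2],
    [0,0,1],
    [0,0,0.7],
    [0,0,0]
  ],
  "rotation": [
    [0,0,0],
    [0,0,0],
    [0,0,0],
    [0,0,0],
    [0,0,0],
    [0,0,0],
    [0,0,0]
  ]
}}

```text
t: 20.05
tool_pos: [0.5161, 0.1978, 0.2227]
ee_rot: [180.0, 0.1, -0.6]
force: [0.4, 0.3, -6.4]
opening: 0.216
```

Run:
```python
from h import *
t=get_image("top");crop(t,110,150,270,280,5,"t11.png");st=get_state();print(st["force"],st["opening"],st["tool_pos"],st["ee_rot"])
s=get_image("side");crop(s,240,130,400,250,5,"s11.png")
```

```text
[-0.76239918 -0.03711068 -5.78426166] 0.22182084180997455 [0.51632826 0.19803665 0.22335094] [ 1.79988902e+02  7.01654606e-03 -6.27913407e-01]
```

View pics/t11.png

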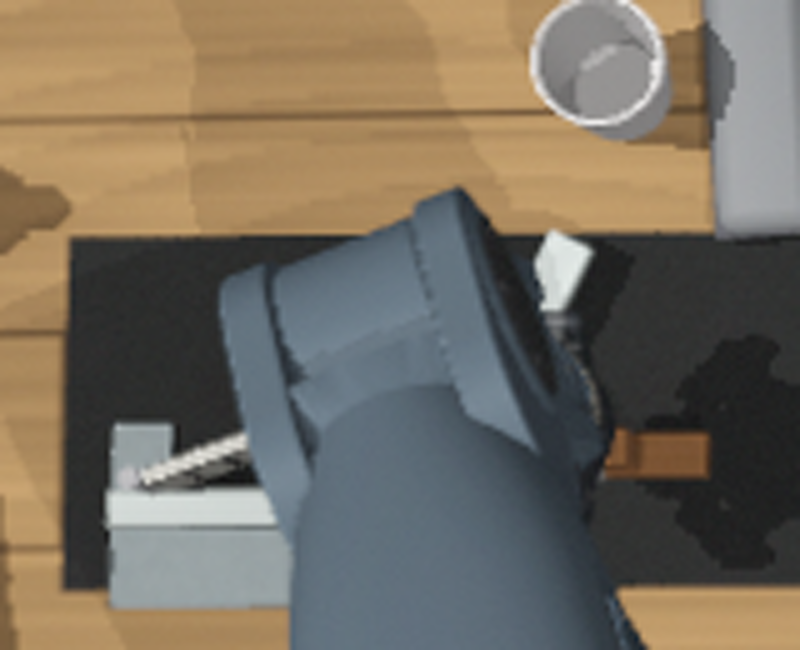

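View pics/s11.png

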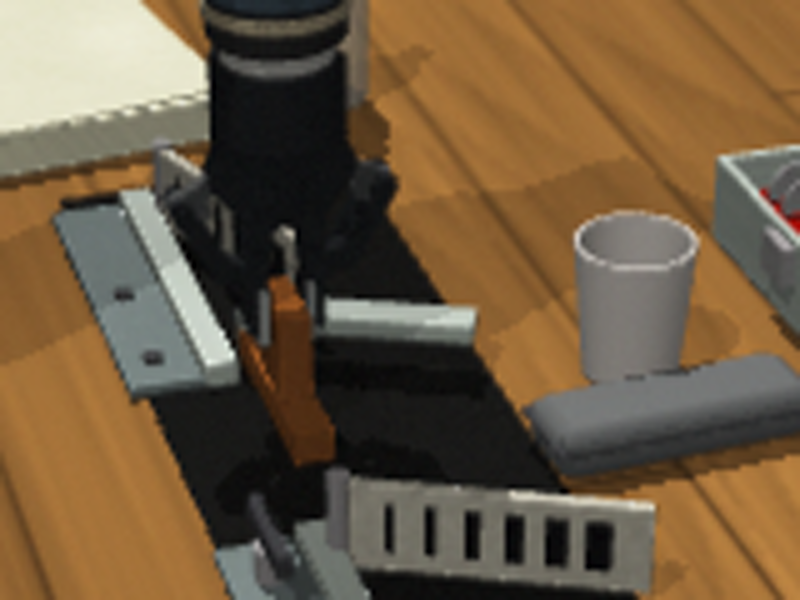

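>>> {"name": "send_rows", "arguments": {
  "gripper": [1.5,1.5,1.5,1.5,1.5],
  "offset": [
    [0,0,0.1],
    [0,0,0.1],
    [-0.3,0,0],
    [-0.2,0,0],
    [0,0,0]
  ],
  "rotation": [
    [0,0,0],
    [0,0,0],
    [0,0,0],
    [0,0,0],
    [0,0,0]
  ]
}}

```text
t: 20.65
tool_pos: [0.5108, 0.1984, 0.2213]
ee_rot: [180.0, 0.0, -0.6]
force: [1.0, 0.1, -5.4]
opening: 0.215
```

>>> {"name": "send_rows", "arguments": {
  "gripper": [1.5,1.5,1.5],
  "offset": [
    [-0.1,0,0.05],
    [0,0,0],
    [0,0,0]
  ],
  "rotation": [
    [0,0,0],
    [0,0,0],
    [0,0,0]
  ]
}}

```text
t: 20.95
tool_pos: [0.5104, 0.1984, 0.221]
ee_rot: [-180.0, -0.0, -0.6]
force: [0.0, -0.2, -3.7]
opening: 0.215
```

>>> {"name": "send_rows", "arguments": {
  "gripper": [1.5,1.5,1.5],
  "offset": [
    [-0.1,0,0],
    [-0.05,0,0],
    [0,0,0]
  ],
  "rotation": [
    [0,0,0],
    [0,0,0],
    [0,0,0]
  ]
}}

```text
t: 21.25
tool_pos: [0.5091, 0.1985, 0.221]
ee_rot: [-180.0, -0.1, -0.6]
force: [3.3, -0.6, -2.7]
opening: 0.218
```

>>> {"name": "send_rows", "arguments": {
  "gripper": [1.5,1.5],
  "offset": [
    [-0.06,0,0],
    [0,0,0]
  ],
  "rotation": [
    [0,0,0],
    [0,0,0]
  ]
}}

```text
t: 21.45
tool_pos: [0.5088, 0.1985, 0.221]
ee_rot: [-180.0, -0.1, -0.6]
force: [5.4, -0.4, -4.2]
opening: 0.221
```

>>> {"name": "send_rows", "arguments": {
  "gripper": [1.5,1.5,1.5,1.5,1.5,1.5,1.5,1.5],
  "offset": [
    [0,-1,0],
    [0,-1,0],
    [0,-1,0],
    [0,-1,0],
    [0,-1,0],
    [0,-1,0],
    [0,-1,0],
    [0,0,0]
  ],
  "rotation": [
    [0,0,0],
    [0,0,0],
    [0,0,0],
    [0,0,0],
    [0,0,0],
    [0,0,0],
    [0,0,0],
    [0,0,0]
  ]
}}

```text
t: 22.25
tool_pos: [0.5097, 0.2687, 0.2212]
ee_rot: [179.9, -0.2, -0.6]
force: [4.6, -1.9, -0.8]
opening: 0.217
```

Run:
```python
from h import *
t=get_image("top");crop(t,110,150,270,280,5,"t12.png");st=get_state();print(st["force"],st["opening"],st["tool_pos"],st["ee_rot"])
s=get_image("side");crop(s,240,130,400,250,5,"s12.png")
```

```text
[ 5.31225719 -0.5215796  -1.50332853] 0.22091267015009028 [0.50965568 0.26864515 0.22117951] [ 1.79970012e+02 -1.46843517e-01 -5.94225606e-01]
```

View pics/t12.png

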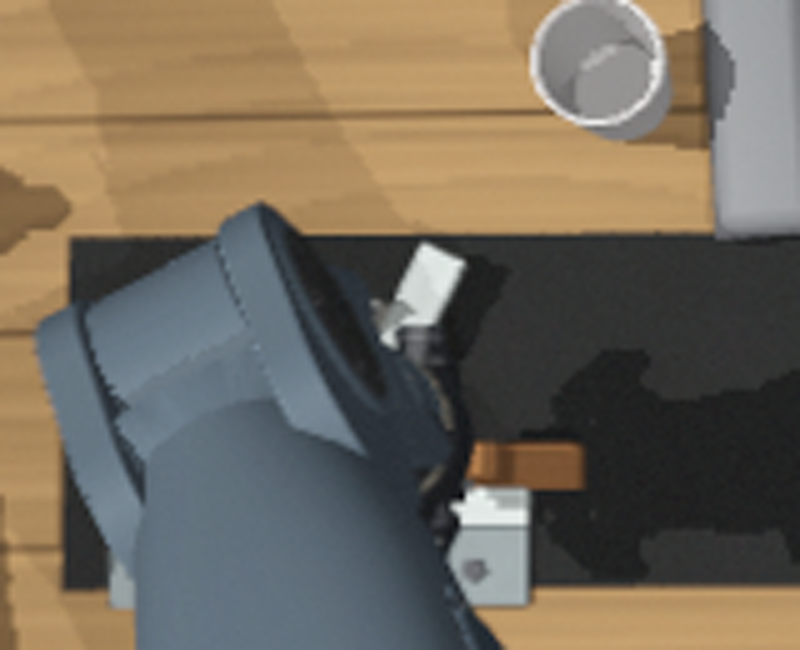

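View pics/s12.png

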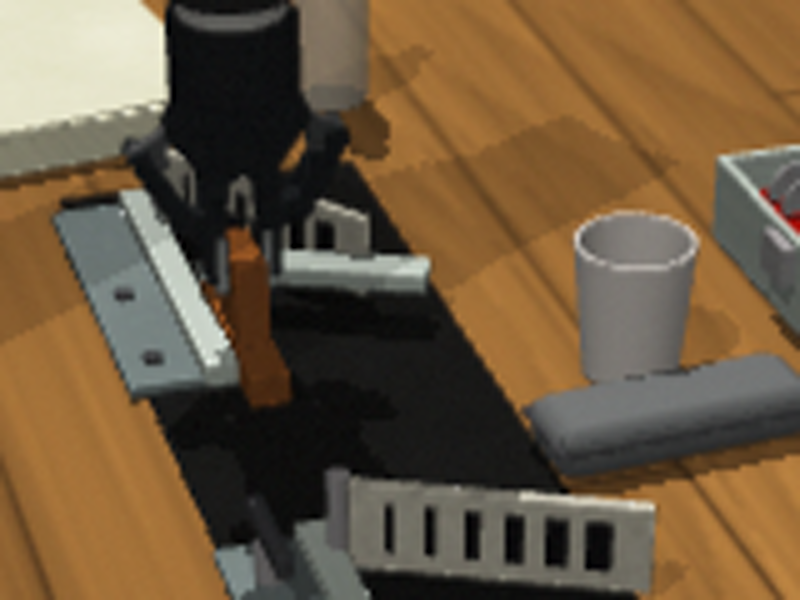

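>>> {"name": "send_rows", "arguments": {
  "gripper": [1.5,1.5,1.5,1.5,1.5,1.5,1.5,1.5,1.5],
  "offset": [
    [0,-0.8,0],
    [0,-0.8,0],
    [0,-0.8,0],
    [0,-0.8,0],
    [0,-0.8,0],
    [0,-0.8,0],
    [0,-0.8,0],
    [0,-0.6,0],
    [0,0,0]
  ],
  "rotation": [
    [0,0,0],
    [0,0,0],
    [0,0,0],
    [0,0,0],
    [0,0,0],
    [0,0,0],
    [0,0,0],
    [0,0,0],
    [0,0,0]
  ]
}}

```text
t: 23.25
tool_pos: [0.5102, 0.3301, 0.2212]
ee_rot: [179.9, -0.1, -0.6]
force: [6.3, -3.5, 1.0]
opening: 0.219
```

>>> {"name": "send_rows", "arguments": {
  "gripper": [1.5,1.5,1.5,1.5],
  "offset": [
    [0,-0.2,0],
    [0,-0.2,0],
    [0,-0.1,0],
    [0,0,0]
  ],
  "rotation": [
    [0,0,0],
    [0,0,0],
    [0,0,0],
    [0,0,0]
  ]
}}

```text
t: 23.65
tool_pos: [0.5102, 0.3342, 0.2212]
ee_rot: [179.8, -0.1, -0.7]
force: [4.9, -9.4, 2.8]
opening: 0.222
```

Run:
```python
from h import *
t=get_image("top");crop(t,110,150,270,280,5,"t13.png");st=get_state();print(st["force"],st["wrist_torque"],st["tool_pos"],st["ee_rot"])
s=get_image("side");crop(s,240,130,340,210,8,"s13.png")
```

```text
[ 5.88829514 -9.18729111  2.99636004] [-1.81858443 -1.3563624   0.18068128] [0.51025079 0.33420497 0.22123903] [ 1.79819577e+02 -1.40172658e-01 -6.63008469e-01]
```

View pics/t13.png

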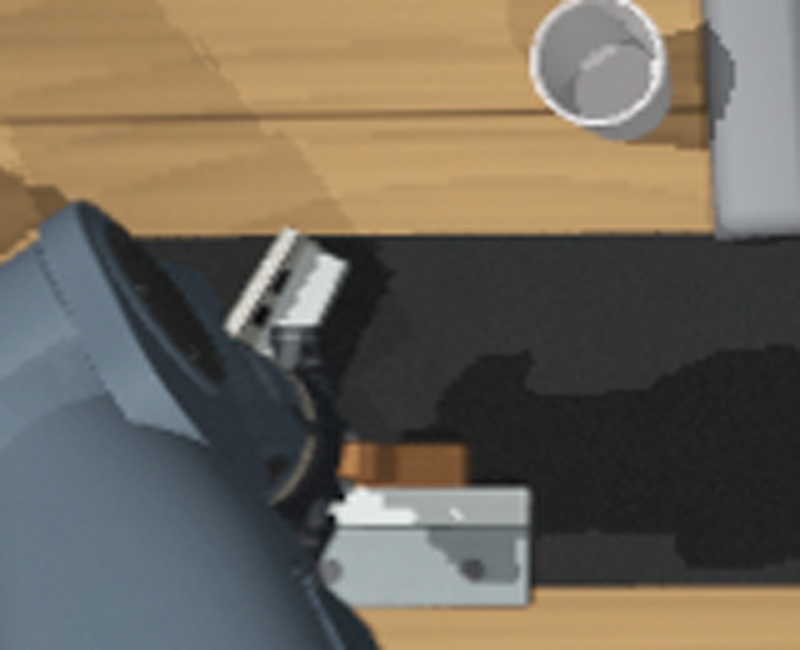

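View pics/s13.png

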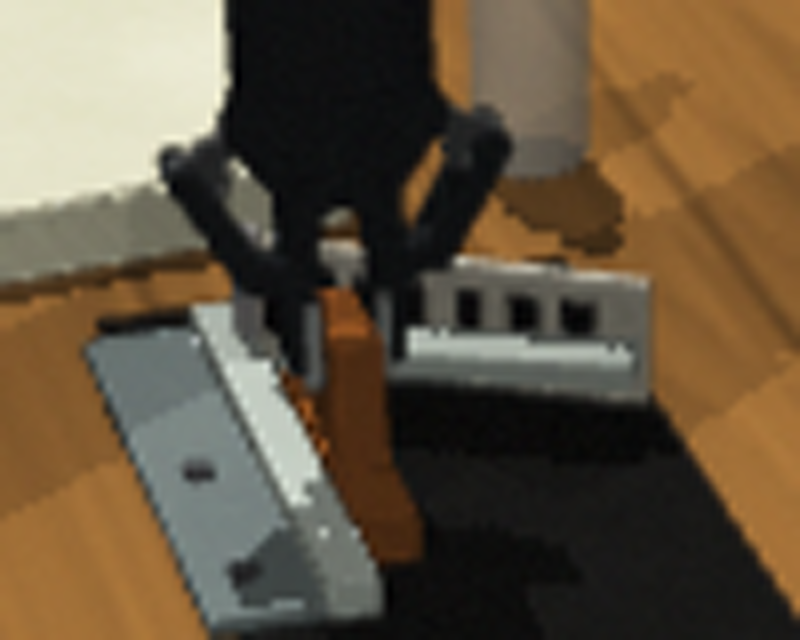

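>>> {"name": "send_rows", "arguments": {
  "gripper": [1.5,1.5,1.5],
  "offset": [
    [0,-0.1,0],
    [0,-0.1,0],
    [0,0,0]
  ],
  "rotation": [
    [0,0,0],
    [0,0,0],
    [0,0,0]
  ]
}}

```text
t: 24.05
tool_pos: [0.5103, 0.3361, 0.2212]
ee_rot: [179.8, -0.1, -0.7]
force: [5.6, -9.7, 3.0]
opening: 0.219
```

>>> {"name": "send_rows", "arguments": {
  "gripper": [1.5,1.5,1.5],
  "offset": [
    [0,-0.1,0],
    [0,-0.1,0],
    [0,0,0]
  ],
  "rotation": [
    [0,0,0],
    [0,0,0],
    [0,0,0]
  ]
}}

```text
t: 24.35
tool_pos: [0.5103, 0.3381, 0.2212]
ee_rot: [179.8, -0.1, -0.7]
force: [5.7, -10.0, 3.3]
opening: 0.22
```

>>> {"name": "send_rows", "arguments": {
  "gripper": [1.5,1.5,1.5,1.5,1.5],
  "offset": [
    [0,-0.1,0],
    [0,-0.1,0],
    [0,-0.1,0],
    [0,-0.1,0],
    [0,0,0]
  ],
  "rotation": [
    [0,0,0],
    [0,0,0],
    [0,0,0],
    [0,0,0],
    [0,0,0]
  ]
}}

```text
t: 24.85
tool_pos: [0.5103, 0.3421, 0.2212]
ee_rot: [179.8, -0.1, -0.7]
force: [5.1, -9.0, 3.1]
opening: 0.22
```

>>> {"name": "send_rows", "arguments": {
  "gripper": [1.5,1.5],
  "offset": [
    [0,-0.1,0],
    [0,0,0]
  ],
  "rotation": [
    [0,0,0],
    [0,0,0]
  ]
}}

```text
t: 25.05
tool_pos: [0.5103, 0.3431, 0.2212]
ee_rot: [179.8, -0.1, -0.7]
force: [5.2, -9.8, 3.0]
opening: 0.219
```

Run:
```python
from h import *
t=get_image("top");crop(t,130,170,210,230,9,"t14.png");st=get_state();print(st["force"],st["wrist_torque"],st["tool_pos"],st["ee_rot"])
s=get_image("side");crop(s,260,150,340,210,9,"s14.png")
```

```text
[ 6.27968437 -9.85178708  3.06578656] [-1.88971511 -1.2911697   0.15164461] [0.51035217 0.34304188 0.22124147] [ 1.79806052e+02 -1.38584914e-01 -6.73760645e-01]
```

View pics/t14.png

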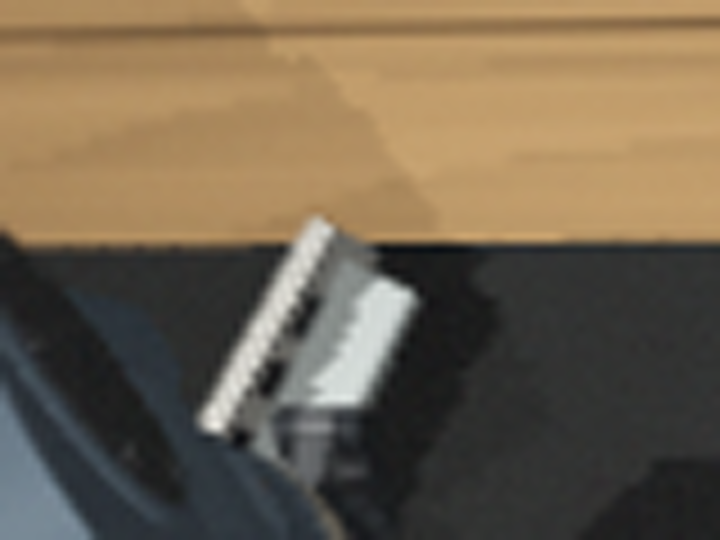

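View pics/s14.png

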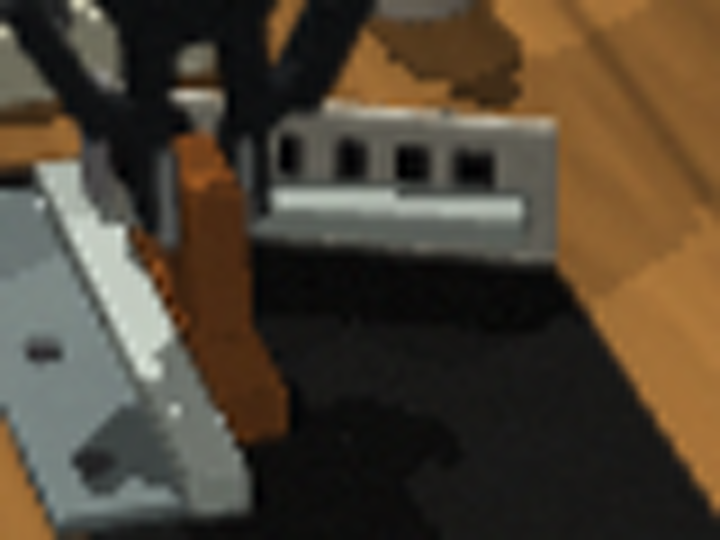

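>>> {"name": "send_rows", "arguments": {
  "gripper": [1.5,1.5],
  "offset": [
    [0,-0.1,0],
    [0,0,0]
  ],
  "rotation": [
    [0,0,0],
    [0,0,0]
  ]
}}

```text
t: 25.35
tool_pos: [0.5103, 0.3441, 0.2212]
ee_rot: [179.8, -0.1, -0.7]
force: [5.5, -10.4, 3.3]
opening: 0.22
```

>>> {"name": "send_rows", "arguments": {
  "gripper": [1.5,1.5],
  "offset": [
    [0,-0.1,0],
    [0,0,0]
  ],
  "rotation": [
    [0,0,0],
    [0,0,0]
  ]
}}

```text
t: 25.55
tool_pos: [0.5103, 0.3451, 0.2212]
ee_rot: [179.8, -0.1, -0.7]
force: [4.6, -9.6, 2.9]
opening: 0.218
```

>>> {"name": "send_rows", "arguments": {
  "gripper": [1.5,1.5],
  "offset": [
    [0,-0.1,0],
    [0,0,0]
  ],
  "rotation": [
    [0,0,0],
    [0,0,0]
  ]
}}

```text
t: 25.75
tool_pos: [0.5103, 0.3461, 0.2212]
ee_rot: [179.8, -0.1, -0.7]
force: [6.4, -9.7, 2.3]
opening: 0.217
```

>>> {"name": "send_rows", "arguments": {
  "gripper": [1.5,1.5],
  "offset": [
    [0,-0.05,0],
    [0,0,0]
  ],
  "rotation": [
    [0,0,0],
    [0,0,0]
  ]
}}

```text
t: 25.95
tool_pos: [0.5104, 0.3465, 0.2212]
ee_rot: [179.8, -0.1, -0.7]
force: [6.3, -10.0, 3.3]
opening: 0.222
```

>>> {"name": "send_rows", "arguments": {
  "gripper": [1.5,1.5],
  "offset": [
    [0,-0.05,0],
    [0,0,0]
  ],
  "rotation": [
    [0,0,0],
    [0,0,0]
  ]
}}

```text
t: 26.15
tool_pos: [0.5104, 0.347, 0.2212]
ee_rot: [179.8, -0.1, -0.7]
force: [6.5, -10.6, 3.4]
opening: 0.217
```

Run:
```python
from h import *
t=get_image("top");crop(t,130,170,210,230,9,"t15.png");st=get_state();print(st["force"],st["wrist_torque"],st["tool_pos"],st["ee_rot"])
s=get_image("side");crop(s,260,150,340,210,9,"s15.png")
```

```text
[  5.62778465 -10.53744159   3.21259524] [-2.05036987 -1.36181924  0.2209228 ] [0.51035314 0.34698695 0.22118009] [ 1.79794308e+02 -1.29026767e-01 -6.73103247e-01]
```

View pics/t15.png

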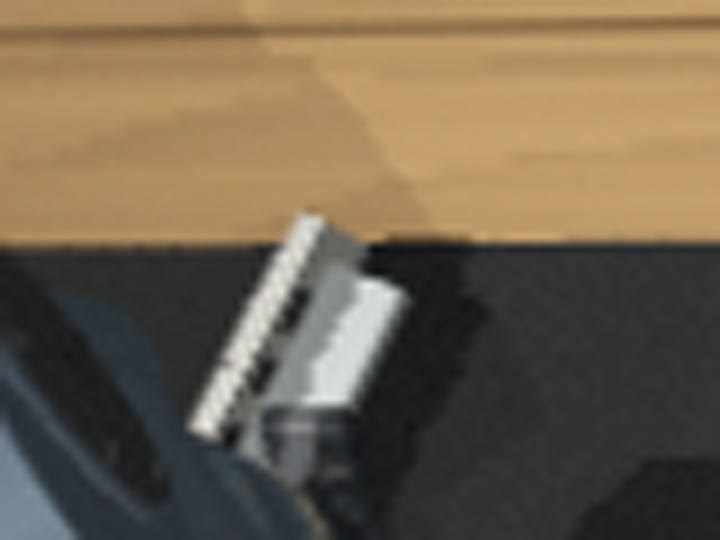

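View pics/s15.png

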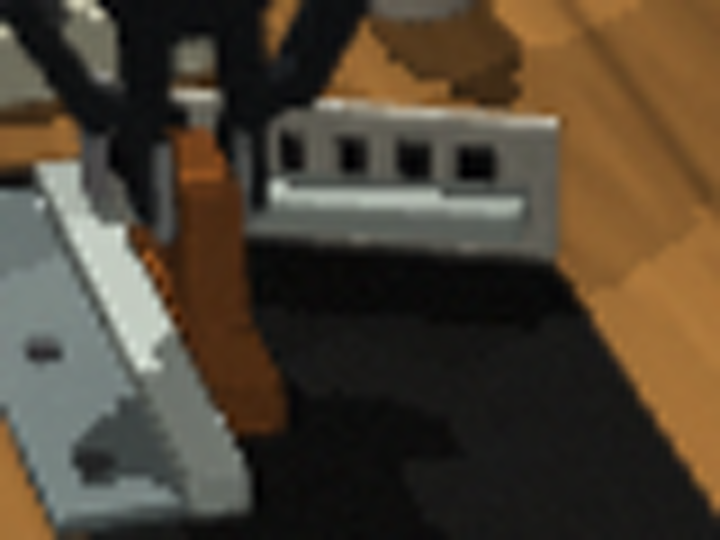

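Run:
```python
from h import *
t=get_image("top");crop(t,290,170,340,210,14,"t16c.png");crop(t,150,180,200,220,14,"t16l.png")
s=get_image("side");crop(s,300,150,340,190,14,"s16.png")
```

```text
(no output)
```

View pics/t16c.png

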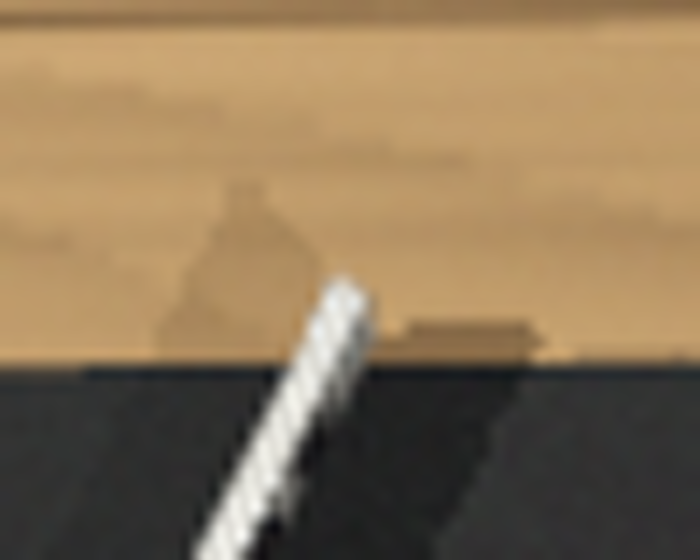

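View pics/t16l.png

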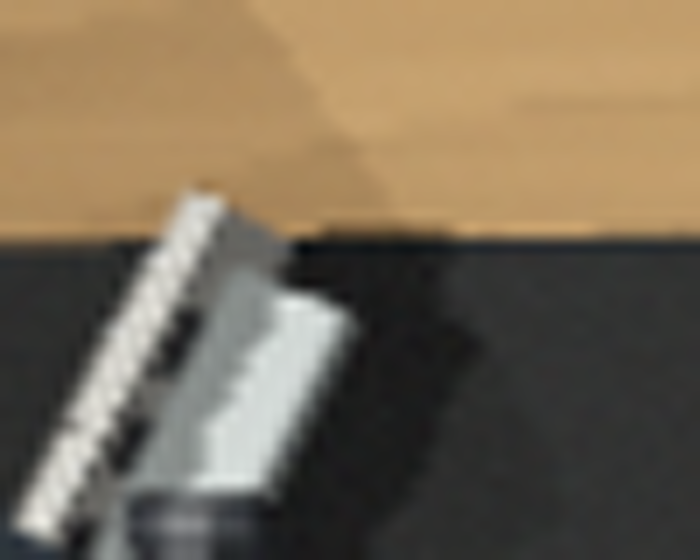

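Run:
```python
from h import *
t=get_image("top")
f=lambda c,o:pix2w(t,((c[0]+.5)/14-.5+o[0],(c[1]+.5)/14-.5+o[1]),.058)[:2]
c=f((347,282),(290,170));l=f((207,198),(150,180))
Oc=np.array([.5011,.0236]);Ol=Oc+[-.0028,.4109]
for p,O in((c,Oc),(l,Ol)):
    v=p-O;print(p,np.linalg.norm(v),np.degrees(np.arctan2(v[1],v[0]))+90.65)
a=f((325,290),(290,170));b=f((200,545),(290,170));v=a-b;print(np.degrees(np.arctan2(v[1],v[0]))+90.65)
a=f((180,200),(150,180));b=f((15,525),(150,180));v=a-b;print(np.degrees(np.arctan2(v[1],v[0]))+90.65)
```

```text
[ 0.64590678 -0.04320125] 0.15947228930308124 65.88550827806128
[0.64083797 0.36574291] 0.15825488958898373 64.89839065890588
64.14410787225043
64.06828900483465
```

>>> {"name": "send_rows", "arguments": {
  "gripper": [1.5,1.5],
  "offset": [
    [0,-0.05,0],
    [0,0,0]
  ],
  "rotation": [
    [0,0,0],
    [0,0,0]
  ]
}}

```text
t: 26.6
tool_pos: [0.5104, 0.3475, 0.2212]
ee_rot: [179.8, -0.1, -0.7]
force: [5.7, -10.4, 2.2]
opening: 0.22
```

>>> {"name": "send_rows", "arguments": {
  "gripper": [1.5,1.5],
  "offset": [
    [0,-0.05,0],
    [0,0,0]
  ],
  "rotation": [
    [0,0,0],
    [0,0,0]
  ]
}}

```text
t: 26.8
tool_pos: [0.5104, 0.348, 0.2212]
ee_rot: [179.8, -0.1, -0.7]
force: [6.0, -10.7, 3.4]
opening: 0.216
```

>>> {"name": "send_rows", "arguments": {
  "gripper": [1.5,1.5],
  "offset": [
    [0,-0.05,0],
    [0,0,0]
  ],
  "rotation": [
    [0,0,0],
    [0,0,0]
  ]
}}

```text
t: 27.0
tool_pos: [0.5104, 0.3485, 0.2212]
ee_rot: [179.8, -0.1, -0.7]
force: [6.1, -9.7, 4.1]
opening: 0.217
```

>>> {"name": "send_rows", "arguments": {
  "gripper": [1.5,1.5],
  "offset": [
    [0,-0.05,0],
    [0,0,0]
  ],
  "rotation": [
    [0,0,0],
    [0,0,0]
  ]
}}

```text
t: 27.2
tool_pos: [0.5104, 0.349, 0.2212]
ee_rot: [179.8, -0.1, -0.7]
force: [5.8, -10.3, 3.3]
opening: 0.216
```

>>> {"name": "send_rows", "arguments": {
  "gripper": [1.5,1.5],
  "offset": [
    [0,-0.05,0],
    [0,0,0]
  ],
  "rotation": [
    [0,0,0],
    [0,0,0]
  ]
}}

```text
t: 27.4
tool_pos: [0.5104, 0.3495, 0.2212]
ee_rot: [179.8, -0.1, -0.7]
force: [5.6, -10.1, 2.8]
opening: 0.22
```

Run:
```python
from h import *
t=get_image("top");crop(t,150,180,200,220,14,"t17l.png")
s=get_image("side");crop(s,290,150,330,190,14,"s17.png");print(get_state()["force"])
```

```text
[ 5.54408549 -9.87513178  3.30608246]
```

View pics/t17l.png

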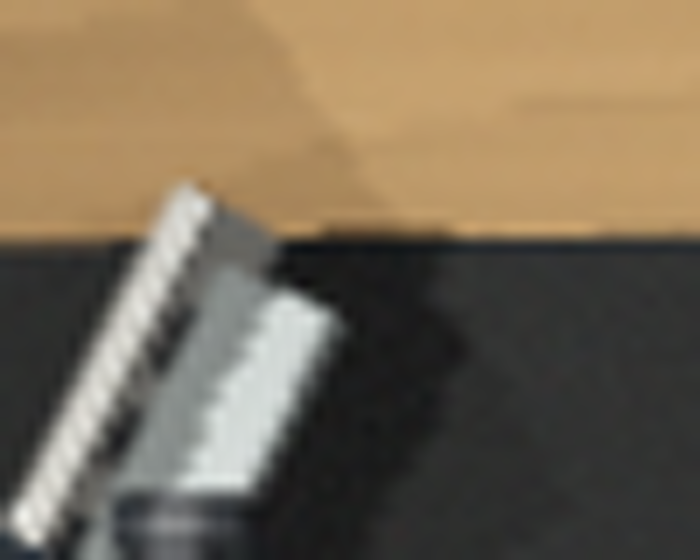

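View pics/s17.png

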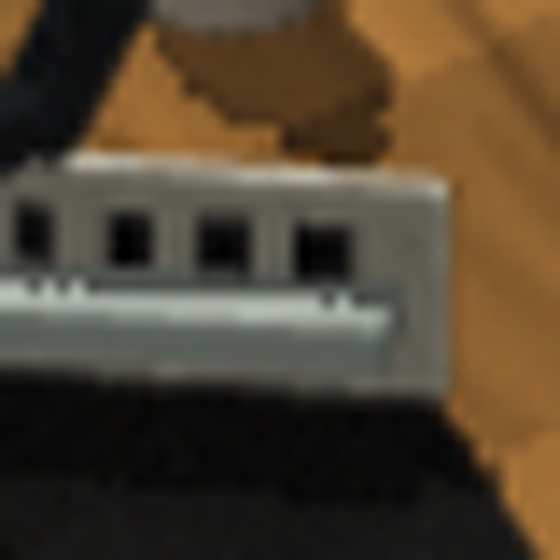

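>>> {"name": "send_rows", "arguments": {
  "gripper": [1.5,1.5],
  "offset": [
    [0,-0.05,0],
    [0,0,0]
  ],
  "rotation": [
    [0,0,0],
    [0,0,0]
  ]
}}

```text
t: 27.7
tool_pos: [0.5104, 0.3499, 0.2212]
ee_rot: [179.8, -0.1, -0.7]
force: [5.8, -10.0, 3.4]
opening: 0.223
```

>>> {"name": "send_rows", "arguments": {
  "gripper": [1.5,1.5],
  "offset": [
    [0,-0.05,0],
    [0,0,0]
  ],
  "rotation": [
    [0,0,0],
    [0,0,0]
  ]
}}

```text
t: 27.9
tool_pos: [0.5104, 0.3502, 0.2212]
ee_rot: [179.7, -0.1, -0.7]
force: [6.4, -12.9, 4.3]
opening: 0.224
```

>>> {"name": "send_rows", "arguments": {
  "gripper": [1.5,1.5,1.5],
  "offset": [
    [0,-0.03,0],
    [0,0,0],
    [0,0,0]
  ],
  "rotation": [
    [0,0,0],
    [0,0,0],
    [0,0,0]
  ]
}}

```text
t: 28.2
tool_pos: [0.5104, 0.3503, 0.2212]
ee_rot: [179.7, -0.1, -0.7]
force: [6.3, -13.4, 4.2]
opening: 0.219
```

Run:
```python
from h import *
t=get_image("top");crop(t,150,180,200,220,14,"t18l.png")
s=get_image("side");crop(s,290,150,330,190,14,"s18.png");print(get_state()["force"])
```

```text
[  6.19934668 -14.16747723   5.35572113]
```

View pics/t18l.png

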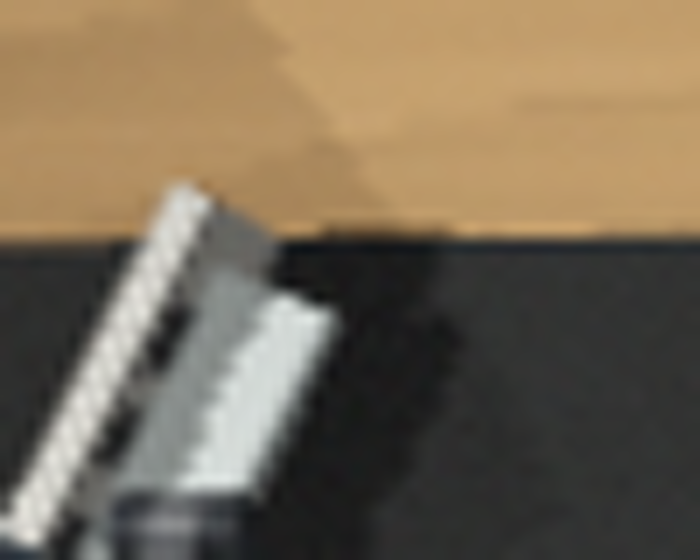

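View pics/s18.png

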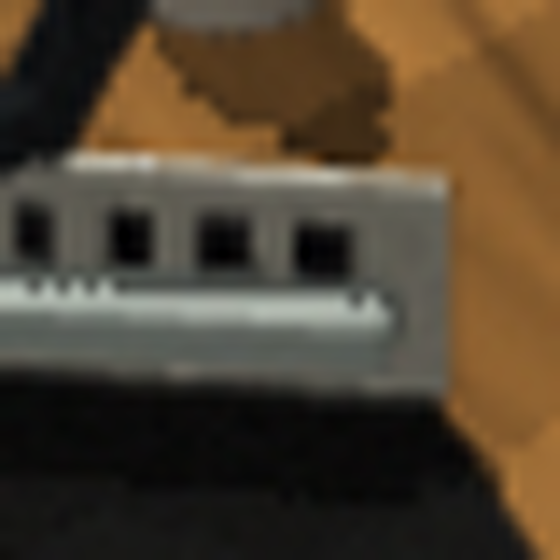

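Flush: the push rose from 10 to about 14 N, and the tip stands at about 66°, against 65.9° for the clamped panel. Now I'll draw the bevel out.

>>> {"name": "send_rows", "arguments": {
  "gripper": [1.5,1.5,1.5,1.5,1.5,1.5,1.5,1.5,1.5,1.5,1.5,1.5],
  "offset": [
    [0,0.3,0],
    [0,0.7,0],
    [0,1,0],
    [0.1,1.5,0],
    [0.2,2,0],
    [0.2,2,0],
    [0.3,1,-0.3],
    [0,0,-1.5],
    [0,0,-2.5],
    [0,0,-2.5],
    [0,0,-2.5],
    [0,0,-1]
  ],
  "rotation": [
    [0,0,0],
    [0,0,0],
    [0,0,0],
    [0,0,0],
    [0,0,0],
    [0,0,0],
    [0,0,0],
    [0,0,0],
    [0,0,0],
    [0,0,0],
    [0,0,0],
    [0,0,0]
  ]
}}

```text
t: 29.5
tool_pos: [0.517, 0.2671, 0.3256]
ee_rot: [-180.0, -0.1, -0.6]
force: [1.3, 0.5, -6.0]
opening: 0.218
```

Run:
```python
from h import *
t=get_image("top");crop(t,110,150,270,280,5,"t19.png");st=get_state();print(st["force"],st["opening"],st["tool_pos"],st["ee_rot"])
```

```text
[ 0.9010294   0.73302975 -4.24354197] 0.22029491280518962 [0.51711694 0.26725647 0.32613183] [-1.79933893e+02 -1.29980769e-01 -6.01388294e-01]
```

View pics/t19.png

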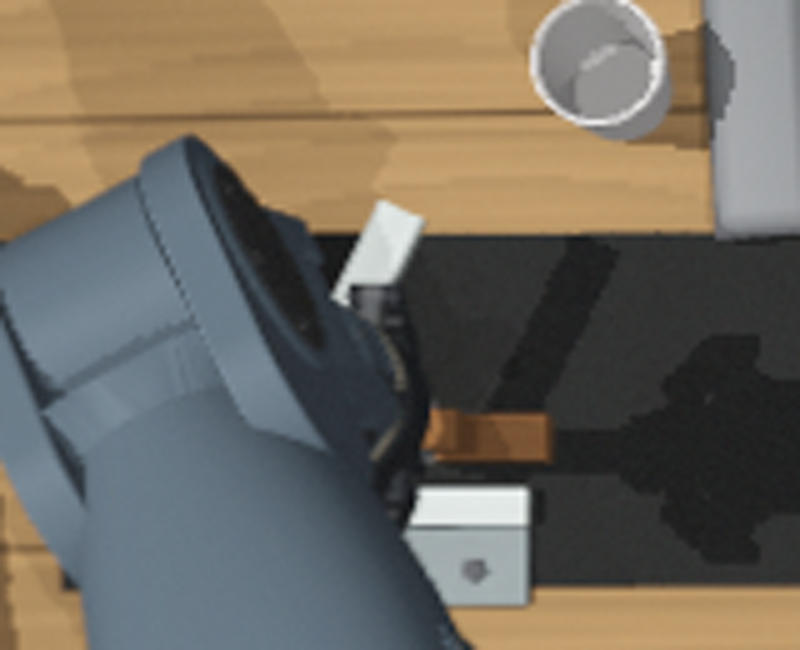

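>>> {"name": "send_rows", "arguments": {
  "gripper": [1.5,1.5,1.5,1.5,1.5,1.5,1.5,1.5,1.5,1.5,1.5,1.5],
  "offset": [
    [0.2,3.3,0],
    [0.2,3.3,0],
    [0.2,3.3,0],
    [0.2,3.3,0],
    [0.2,3.3,0],
    [0.2,3.3,0],
    [0.2,3.3,0],
    [0.2,3.3,0],
    [0.2,3.3,0],
    [0.2,3.3,0],
    [0.2,3.3,0],
    [0.2,3.3,0]
  ],
  "rotation": [
    [0,0,0],
    [0,0,0],
    [0,0,0],
    [0,0,0],
    [0,0,0],
    [0,0,0],
    [0,0,0],
    [0,0,0],
    [0,0,0],
    [0,0,0],
    [0,0,0],
    [0,0,0]
  ]
}}

```text
t: 30.75
tool_pos: [0.5361, -0.1303, 0.3222]
ee_rot: [-180.0, 0.1, -0.6]
force: [0.4, -0.1, -6.1]
opening: 0.219
```

>>> {"name": "send_rows", "arguments": {
  "gripper": [1.5,1.5,1.5,1.5,1.5,1.5,1.5,1.5,1.5,1.5],
  "offset": [
    [0.5,3.3,0],
    [0.5,3.3,0],
    [0.5,3.3,0],
    [0.5,3.3,0],
    [0.5,3.3,0],
    [0.5,3.3,0],
    [0.5,3.3,0],
    [0.5,3.3,0],
    [0,0,0],
    [0,0,0]
  ],
  "rotation": [
    [0,0,0],
    [0,0,0],
    [0,0,0],
    [0,0,0],
    [0,0,0],
    [0,0,0],
    [0,0,0],
    [0,0,0],
    [0,0,0],
    [0,0,0]
  ]
}}

```text
t: 31.75
tool_pos: [0.5735, -0.394, 0.3214]
ee_rot: [-179.9, 0.2, -0.7]
force: [-0.7, 1.2, -5.8]
opening: 0.219
```

Run:
```python
from h import *
t=get_image("top");cv2.imwrite("pics/t20.png",t["img"]);st=get_state();print(st["force"],st["opening"],st["tool_pos"],st["ee_rot"])
```

```text
[ 0.89522741 -0.07377215 -7.23681832] 0.2213997688244557 [ 0.5735274  -0.39325062  0.32193135] [-1.79891940e+02  1.43220930e-01 -6.23631162e-01]
```

View pics/t20.png

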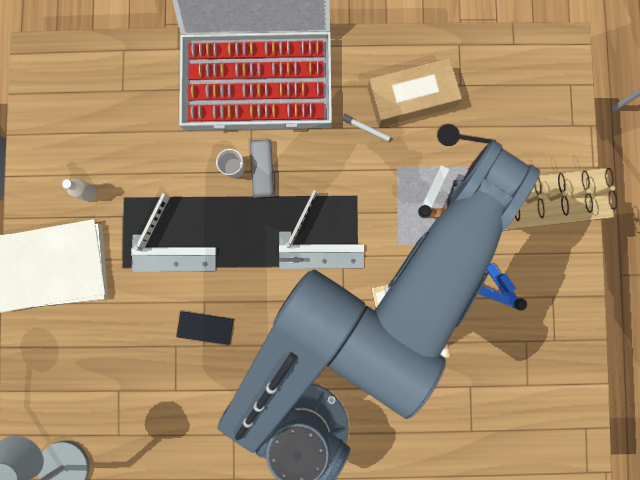

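>>> {"name": "send_rows", "arguments": {
  "gripper": [1.5,1.5,1.5,1.5,1.5,1.5,1.5],
  "offset": [
    [0,0,2],
    [0,0,2],
    [0,0,2],
    [0,0,2],
    [0,0,1.3],
    [0,0,0.6],
    [0,0,0]
  ],
  "rotation": [
    [0,0,0],
    [0,0,0],
    [0,0,0],
    [0,0,0],
    [0,0,0],
    [0,0,0],
    [0,0,0]
  ]
}}

```text
t: 32.5
tool_pos: [0.5738, -0.3928, 0.2241]
ee_rot: [-180.0, 0.1, -0.6]
force: [-0.1, -0.2, -5.4]
opening: 0.217
```

>>> {"name": "send_rows", "arguments": {
  "gripper": [1.5,1.5,1.5],
  "offset": [
    [0,0,0.1],
    [0,0,0.05],
    [0,0,0]
  ],
  "rotation": [
    [0,0,0],
    [0,0,0],
    [0,0,0]
  ]
}}

```text
t: 32.8
tool_pos: [0.5741, -0.3937, 0.224]
ee_rot: [180.0, -0.1, -0.6]
force: [0.3, 0.7, -5.9]
opening: 0.214
```

>>> {"name": "send_rows", "arguments": {
  "gripper": [1.5,1.5,1.5,1.5],
  "offset": [
    [0,0,0.1],
    [0,0,0.1],
    [0,0,0.05],
    [0,0,0]
  ],
  "rotation": [
    [0,0,0],
    [0,0,0],
    [0,0,0],
    [0,0,0]
  ]
}}

```text
t: 33.2
tool_pos: [0.5739, -0.3936, 0.221]
ee_rot: [180.0, -0.0, -0.6]
force: [-0.3, 0.2, -3.6]
opening: 0.216
```

Touching the table (the load is easing). Release and lift away.

>>> {"name": "send_rows", "arguments": {
  "gripper": [1.5,3,5,5,5,5,5,5,5,5,5,5],
  "offset": [
    [0,0,0.04],
    [0,0,0],
    [0,0,0],
    [0,0,0],
    [0,0,0],
    [0,0,-1],
    [0,0,-2],
    [0,0,-3],
    [0,0,-3],
    [0,0,-3],
    [0,0,-3],
    [0,0,0]
  ],
  "rotation": [
    [0,0,0],
    [0,0,0],
    [0,0,0],
    [0,0,0],
    [0,0,0],
    [0,0,0],
    [0,0,0],
    [0,0,0],
    [0,0,0],
    [0,0,0],
    [0,0,0],
    [0,0,0]
  ]
}}

```text
t: 34.4
tool_pos: [0.5744, -0.3938, 0.3762]
ee_rot: [179.7, -0.4, -0.6]
force: [0.5, 0.4, -0.6]
opening: 0.585
```

Run:
```python
from h import *
t=get_image("top");cv2.imwrite("pics/t21.png",t["img"]);crop(t,290,170,340,210,14,"t21c.png");crop(t,145,180,195,220,14,"t21l.png")
s=get_image("side");crop(s,330,250,490,380,5,"s21.png");st=get_state();print(st["force"],st["opening"],st["tool_pos"],st["ee_rot"])
```

```text
[-0.51940158  0.09703191  0.11448585] 0.5786607465909582 [ 0.57399005 -0.39350608  0.37168996] [ 1.79924194e+02 -1.06198884e-01 -5.97178885e-01]
```

View pics/t21.png

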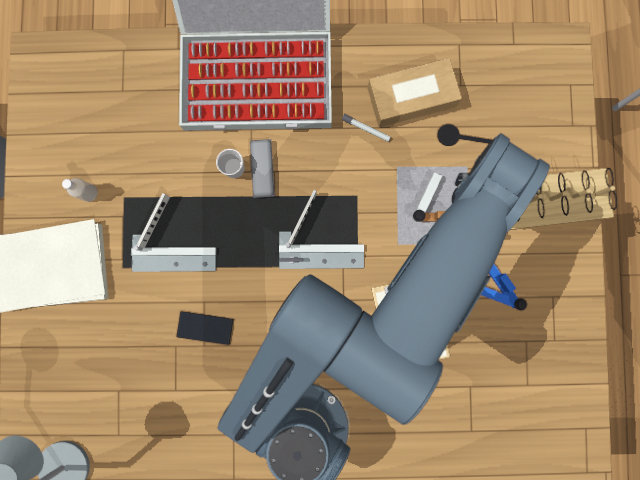

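View pics/s21.png

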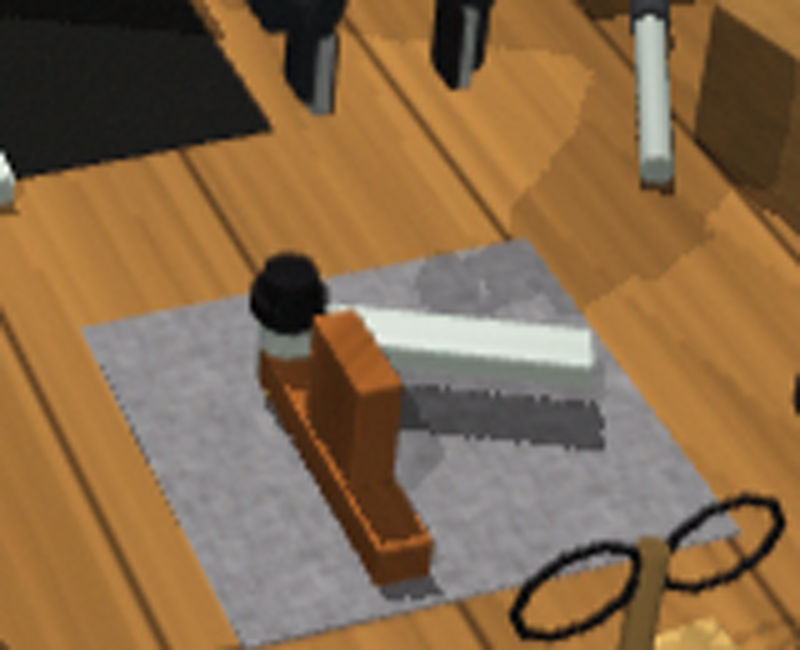

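View pics/t21l.png

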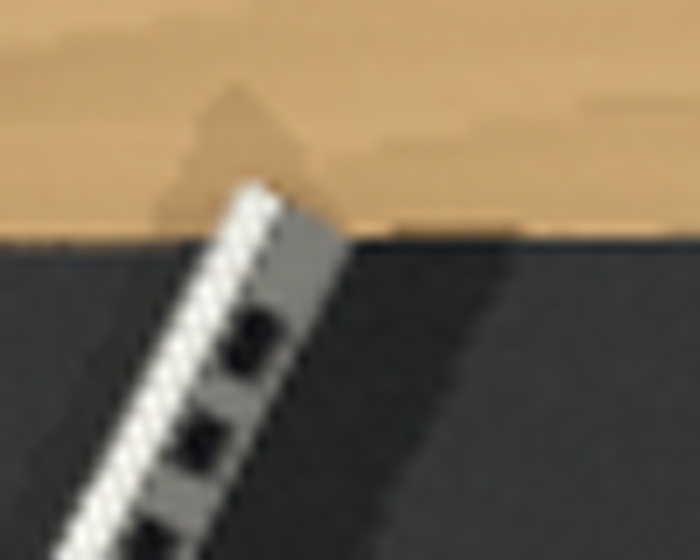

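View pics/t21c.png

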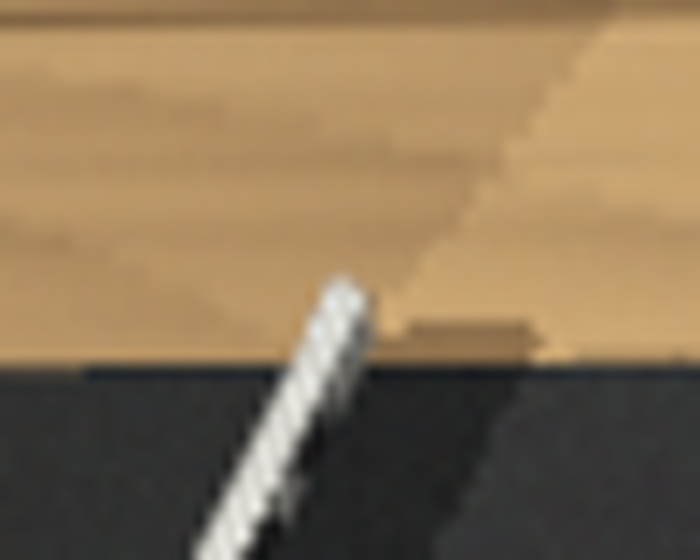

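Run:
```python
from h import *
t=get_image("top")
f=lambda c,o:pix2w(t,((c[0]+.5)/14-.5+o[0],(c[1]+.5)/14-.5+o[1]),.058)[:2]
l=f((262,191),(145,180));v=l-np.array([.4983,.4345]);print(np.degrees(np.arctan2(v[1],v[0]))+90.65)
print(get_state()["t"]);print(hand_in())
```

```text
66.08761738462893
34.55
the job is handed in; nothing more can be done
None
```

I copied the clamped panel's angle onto the loose panel and handed the job in at about 34.6 s. `hand_in()` gave no verdict.

**Clamped stand:** I slid the bevel home along the rail until the push rose from 9 to 21 N. I then pressed the lock knob to its hard stop, with the fingertips at 59.8 mm. The bevel still sat flush afterwards.

**Loose stand:** Still locked, the bevel swung the panel until the push rose from about 10 to 14 N. That is just under the 5 N rise you named, and I stopped there to avoid swinging the panel too far.

**Last checks:**
- **Panel angles:** The loose panel's tip measured 66.1°, against 65.9° for the clamped panel. Comparing edge slopes instead put them about 0.8° apart. Both are inside the 3.4° limit.
- **Clamped panel and bystanders:** The clamped panel's tip shows no movement in the pictures, and neither do the cup, case or phone. The arm hid most of the clipboard, but nothing went near it.
- **Bevel:** It lies flat on the mat with the knob down and the gripper well clear.

One reading differed from your text: swinging the loose panel took about 10 N near the end rather than 5 N, so I went by the rise in force and the pictures.

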